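Clear the pickling surface: weights to drain, tools on their pegs

TASK

Clear up after the pickling session: set every stoneware pickle weight flat, knob up, in a pocket of its own in the wooden draining rack, lowering rather than dropping it, and hang the blue-handled lid lifter by its eye on the peg of the blue stand and the red-handled jar opener by its eye on the peg of the red stand. Leave the jars, the crock, the tongs and the loose lid where they are.

Things in the scene. Friction and masses are not known exactly. Their poses are not given: they have to be found in the camera images.
- weight1: stoneware pickle weight, red-brown: a disc 48 mm across and 16 mm thick with a round knob on top, 20 mm across and 28 mm tall (44 mm overall); origin at the centre of its underside, z up through the knob. Some of the six may be absent
- weight2: stoneware pickle weight, red-brown: a disc 48 mm across and 16 mm thick with a round knob on top, 20 mm across and 28 mm tall (44 mm overall); origin at the centre of its underside, z up through the knob. Some of the six may be absent
- weight3: stoneware pickle weight, red-brown: a disc 48 mm across and 16 mm thick with a round knob on top, 20 mm across and 28 mm tall (44 mm overall); origin at the centre of its underside, z up through the knob. Some of the six may be absent
- weight4: stoneware pickle weight, red-brown: a disc 48 mm across and 16 mm thick with a round knob on top, 20 mm across and 28 mm tall (44 mm overall); origin at the centre of its underside, z up through the knob. Some of the six may be absent
- weight5: stoneware pickle weight, red-brown: a disc 48 mm across and 16 mm thick with a round knob on top, 20 mm across and 28 mm tall (44 mm overall); origin at the centre of its underside, z up through the knob. Some of the six may be absent
- weight6: stoneware pickle weight, red-brown: a disc 48 mm across and 16 mm thick with a round knob on top, 20 mm across and 28 mm tall (44 mm overall); origin at the centre of its underside, z up through the knob. Some of the six may be absent
- rack: wooden draining rack, fixed, 194 x 132 x 22 mm, with six square pockets (three along its x, two along its y); each pocket is 54 mm square and 16 mm deep, walls between pockets 8 mm thick, floor 6 mm thick; pocket centres at x = -62, 0, 62 mm and y = -31, 31 mm in its frame; origin at the centre of its underside
- lifter: steel lid lifter with a blue handle; the far end is a thin flat steel blade (14 mm wide) with a cross lip, ending 91 mm behind the origin; lies flat. Origin on the underside, mid-handle (grip here, near the balance point), x towards its eye, z up off the flat. Handle x -44 to 51 mm, 18 mm wide, 14 mm thick
- lifter_eye (a point): centre of the hanging eye of the lid lifter: a flat steel ring with an 18 mm hole, 30 mm outside, 10 mm thick, 65 mm from the origin along the tool's x and 5 mm above its underside
- peg_blue: brass peg, 9 mm thick, 36 mm long, standing square out of the sloping blue board of a small fixed stand; origin where it leaves the board, z along the peg to its tip (40 degrees from vertical, leaning to the robot side), x up the slope, y level across. The board (100 mm wide, 210 mm along the slope) reaches 35 mm above and 175 mm below the peg
- stand_blue: the fixed tool stand with the blue sloping board that carries the blue peg; 100 mm wide, 170 mm deep, about 150 mm high; origin at the centre of its underside, the low edge of the board towards its -x
- opener: spring-loaded jar opener with a red handle; the far end is a steel head 46 mm wide with two short jaws and a spring, ending 98 mm behind the origin; lies flat. Origin on the underside, mid-handle (grip here, near the balance point), x towards its eye, z up off the flat. Handle x -44 to 51 mm, 18 mm wide, 14 mm thick
- opener_eye (a point): centre of the hanging eye of the jar opener: a flat steel ring with an 18 mm hole, 30 mm outside, 10 mm thick, 65 mm from the origin along the tool's x and 5 mm above its underside
- peg_red: brass peg, 9 mm thick, 36 mm long, standing square out of the sloping red board of a small fixed stand; origin where it leaves the board, z along the peg to its tip (40 degrees from vertical, leaning to the robot side), x up the slope, y level across. The board (100 mm wide, 210 mm along the slope) reaches 35 mm above and 175 mm below the peg
- stand_red: the fixed tool stand with the red sloping board that carries the red peg; 100 mm wide, 170 mm deep, about 150 mm high; origin at the centre of its underside, the low edge of the board towards its -x
- jar1: empty glass jar, 78 mm across, 115 mm high, upright; origin at the centre of its underside; not part of the job
- jar2: empty glass jar, 78 mm across, 115 mm high, upright; origin at the centre of its underside; not part of the job
- jar3: empty glass jar, 78 mm across, 115 mm high, upright; origin at the centre of its underside; not part of the job
- crock: white ceramic crock, 144 mm across, 140 mm high; origin at the centre of its underside; not part of the job
- tongs: wooden jar tongs lying flat, 210 x 45 x 14 mm; origin at the middle of its underside; not part of the job
- jar_lid: brass-coloured jar lid lying flat, 70 mm across, 14 mm high; origin at the centre of its underside; not part of the job
Things that resemble listed ones, but are neither listed nor needed, are in the scene too. What is shaped like the weight2 but black or purple is not meant.

How it is judged:
At the end, for the whole second after the job is handed in: Every weight present rests flat on a pocket floor (underside under 10 mm above the table, tilt under 0.2 rad); each tool's eye is threaded on the peg of its colour (eye centre within 9 mm of the peg axis each way, at most 27 mm off the board); all at rest (x of weight1 in the frame of rack between -0.095 and 0.095 m and y of weight1 in the frame of rack between -0.064 and 0.064 m and z of each of weight1, weight2, weight3, weight4, weight5, weight6 in the frame of rack below 0.01 m and angle between each of weight1, weight2, weight3, weight4, weight5, weight6's own z axis and vertical below 0.2 rad and linear speed of each of weight1, weight2, weight3, weight4, weight5, weight6, lifter, opener below 0.03 m/s and x of weight2 in the frame of rack between -0.095 and 0.095 m and y of weight2 in the frame of rack between -0.064 and 0.064 m and x of weight3 in the frame of rack between -0.095 and 0.095 m and y of weight3 in the frame of rack between -0.064 and 0.064 m and x of weight4 in the frame of rack between -0.095 and 0.095 m and y of weight4 in the frame of rack between -0.064 and 0.064 m and x of weight5 in the frame of rack between -0.095 and 0.095 m and y of weight5 in the frame of rack between -0.064 and 0.064 m and x of weight6 in the frame of rack between -0.095 and 0.095 m and y of weight6 in the frame of rack between -0.064 and 0.064 m and x of lifter_eye in the frame of peg_blue between -0.009 and 0.009 m and y of lifter_eye in the frame of peg_blue between -0.009 and 0.009 m and z of lifter_eye in the frame of peg_blue between -0.002 and 0.027 m and x of opener_eye in the frame of peg_red between -0.009 and 0.009 m and y of opener_eye in the frame of peg_red between -0.009 and 0.009 m and z of opener_eye in the frame of peg_red between -0.002 and 0.027 m); the robot touches nothing.
It fails at once if a weight is dropped into the rack from more than about 6 cm ((horizontal distance between weight1 and rack below 0.12 m and height (world z) of weight1 below 0.05 m and linear speed of weight1 above 1.1 m/s) or (horizontal distance between weight2 and rack below 0.12 m and height (world z) of weight2 below 0.05 m and linear speed of weight2 above 1.1 m/s) or (horizontal distance between weight3 and rack below 0.12 m and height (world z) of weight3 below 0.05 m and linear speed of weight3 above 1.1 m/s) or (horizontal distance between weight4 and rack below 0.12 m and height (world z) of weight4 below 0.05 m and linear speed of weight4 above 1.1 m/s) or (horizontal distance between weight5 and rack below 0.12 m and height (world z) of weight5 below 0.05 m and linear speed of weight5 above 1.1 m/s) or (horizontal distance between weight6 and rack below 0.12 m and height (world z) of weight6 below 0.05 m and linear speed of weight6 above 1.1 m/s)).
It fails at once if a jar is shifted by more than 4 cm or knocked over (distance of any of jar1, jar2, jar3 from where it was at the start of the episode above 0.04 m or angle between any of jar1, jar2, jar3's own z axis and vertical above 0.5 rad).
It fails at once if the crock is shifted by more than 4 cm or knocked over (distance of crock from where it was at the start of the episode above 0.04 m or angle between crock's own z axis and vertical above 0.5 rad).
It fails at once if the tongs or the loose lid is shifted by more than 4 cm or knocked over (distance of any of tongs, jar_lid from where it was at the start of the episode above 0.04 m or angle between any of tongs, jar_lid's own z axis and vertical above 0.5 rad).
Of weight1, weight2, weight3, weight4, weight5, weight6 only 4 to 6 are there at a start; the rules pass over those that are not, and their reading is None.
At some moment in a run one of weight1, weight2, weight3, weight4, weight5, weight6 may be knocked a few centimetres aside while the robot is not near it.
It also fails if it takes over 210 s, if anything falls off the work surface, if the arm or the gripper's body presses on something with over 40 N, if the wrist force passes 120 N, or if a joint passes its speed limit or range.

ROBOT

A 6-joint arm with a two-finger parallel gripper is mounted at the origin on the work surface. World frame = base frame: x ahead of the robot, y to its left, z up, the work surface at z = 0. Lengths are in m, angles in rad, forces in N, time in s.
With the tool pointing down it reaches from about 0.25 to 0.775 m from the base axis. Payload 4 kg.
Tool frame: the origin (TCP) lies on the centre line of the jaws, within the pads' length; the fingertips stand 22 mm ahead of it and the grasp point (between the pads) lies 3 mm ahead of it; z points along the fingers, y is the direction in which the jaws open and shut (so a half turn about z gives the same grasp; the last joint's range is limited). The gripper opens to 94 mm and grips with 3 to 60 N. Pads are 16 mm wide; open, the fingers measure 119 mm over their backs; the gripper's body (75 mm by 177 mm) begins 78 mm behind the grasp point.
Start: joints at [-1.351, 0.087, 1.371, -0, 1.684, -0.103], TCP at [0.174, -0.522, 0.228] pointing down, gripper open.
Joint ranges: [-3.1, 3.1], [-0.76, 2.03], [0.27, 2.55], [-1.08, 4.22], [0.17, 2.65], [-2.57, 2.57]. Speed limits (rad/s): [2.79, 2.79, 3.14, 3.14, 3.14, 3.14].

INTERFACE

Orientations are given as [roll, pitch, yaw] about the fixed x, y, z axes, in that order (R = Rz(yaw) Ry(pitch) Rx(roll)).
In Python, from bench import robot gives the robot as it stands. The module is installed in compiled form; this text tells all that it offers.
- The arm moves only by the shell command python3 -m inch 'ROWS'. ROWS is JSON, a list of rows, each an object with "linear": the shift along the world's x, y, z scaled (see below), a list of three; "twist": the turn about the world's z scaled (see below); "gripper": the opening, from 0 (shut) to 1 (fully open). In form: [{"linear": [x, y, z], "twist": twist, "gripper": gripper}, ...]. A call has 1 to 10 rows; each row is the pose to reach, as a shift and turn from the pose commanded when the call began; what a row does not reach only later rows make up. The controller multiplies each number of a shift by 0.1 m and each number of a turn by 60 degrees. A row lasts 1/12 s, in which the tool goes at most 41.7 mm and 7.16 degrees, less where a joint would pass 70% of its speed; a pose out of reach is approached as far as the arm can. A call with a number of a shift or a turn outside -1 to 1 is refused whole. A call with a gripper value outside its range is refused whole. The fingers move at their own pace and stop on an object; the grip force is fixed at half the most. Time passes only in rows, so rows that repeat a pose let the fingers close. It gives the time, the measured TCP pose, the force and the opening at its end, in the units of the state.
- robot.get_obs(): the state, without advancing time (a new reading comes with each control period).
- robot.snapshot(name): name is "scene" or "top" or "wrist"; returns a dict with "image" (384x512x3 uint8, red, green, blue), "depth" (384x512 float32, m along the optical axis (not along the pixel's ray), 0 where there is no reading), "mtx" (3x3 intrinsics, pixels), "rvec" (rotation vector, rad) and "tvec" (3), from world to camera coordinates, as OpenCV has them; the wrist camera has in their place "hand_eye" (4x4, takes a point from camera to tool coordinates, whose origin is the TCP and whose axes are the flange's). Camera axes: x right, y down, z forward; pixel columns grow to the right and rows downward; lengths in m; the calibration is good to about 2 mm. A picture is of the moment at which its call begins: read the wrist's pose just before it.
- robot.close_job(): hands the job in, once; it reports no verdict.
The state is a dict: "time": time; "joint_positions": joint angles; "qvel": joint speeds; "joint_torque": joint torques, N m; "tool_pos": TCP position; "ee_rot": TCP orientation; "wrist_force": force on the tool from outside, world axes, zero at the start; "wrist_torque": the same for the moment, N m; "width": finger opening in m.
Only numpy, scipy, OpenCV 4.12 (cv2) and the standard library are available. Lean on these libraries where they do the work, as an engineer would, in place of code of your own. Each camera call takes 0.05 s, during which the arm holds its last target.

## Working session

There is one attempt and no reset: what is moved stays moved. The work goes in short steps, Python scripts to look and compute and a shell command to move; the robot and the scene stay as the last step left them, time stands still between calls to the robot, and variables do not carry over. Pictures are saved under pics/ and viewed, and the job is handed in when it is done.

```bash
mkdir -p pics; ls
cat > h.py <<'E'
import numpy as np, cv2
from bench import robot
def snap(n,fn=None):
    o=robot.get_obs(); s=robot.snapshot(n); s['obs']=o
    if fn: cv2.imwrite('pics/'+fn,cv2.cvtColor(s['image'],cv2.COLOR_RGB2BGR))
    return s
def cam(s):
    # returns R,t : cam->world
    if 'hand_eye' in s:
        o=s['obs']; r=o['ee_rot']
        from scipy.spatial.transform import Rotation as Ro
        T=np.eye(4);T[:3,:3]=Ro.from_euler('xyz',r).as_matrix();T[:3,3]=o['tool_pos']
        T=T@np.array(s['hand_eye']); return T[:3,:3],T[:3,3]
    R=cv2.Rodrigues(np.array(s['rvec'],float))[0]; return R.T,-R.T@np.array(s['tvec'],float).ravel()
def ray(s,u,v,z):
    R,c=cam(s); d=R@np.linalg.inv(s['mtx'])@np.array([u,v,1.]); return c+d*(z-c[2])/d[2]
def dep(s,u,v):
    R,c=cam(s); d=s['depth'][int(round(v)),int(round(u))]; return c+R@(np.linalg.inv(s['mtx'])@np.array([u,v,1.]))*d
def cloud(s):
    R,c=cam(s);h,w=s['depth'].shape;u,v=np.meshgrid(np.arange(w),np.arange(h))
    p=np.stack([u,v,np.ones_like(u)],-1)@np.linalg.inv(s['mtx']).T*s['depth'][...,None]
    return p@R.T+c
def proj(s,p):
    R,c=cam(s); q=s['mtx']@(R.T@(np.array(p)-c)); return q[:2]/q[2]
E
python3 - <<'E'
from h import *
for n in ['scene','top','wrist']:
    s=snap(n,n+'0.png'); print(n,cam(s)[1],s['mtx'][0,0])
print(robot.get_obs())
E
```

```text
pics
scene [ 1.26627976 -0.04786911  0.92759058] 386.4388518896581
top [0.23669667 0.00669874 1.37389432] 400.0546199765558
wrist [ 0.23788918 -0.50120037  0.3824524 ] 271.9650987888429
{'time': 0.15, 'joint_positions': array([-1.35110989e+00,  8.77633278e-02,  1.37189739e+00, -2.76959282e-05,
        1.68362502e+00, -1.03120774e-01]), 'qvel': array([ 0.00045297, -0.00216684, -0.00448257,  0.00103473,  0.00117571,
        0.00029831]), 'joint_torque': array([ 1.86647325e-03, -3.40642798e+01, -3.02793145e+01,  7.19566830e-02,
        3.04933114e-02, -1.09549387e-04]), 'tool_pos': array([ 0.17436613, -0.52121213,  0.22658994]), 'ee_rot': array([-3.13990573e+00, -1.46903446e-04,  3.22803987e-01]), 'wrist_force': array([0.29992438, 0.03492849, 0.86766347]), 'wrist_torque': array([-0.00761493, -0.04745247,  0.00120927]), 'width': 0.09418039166835494}
```

View pics/scene0.png

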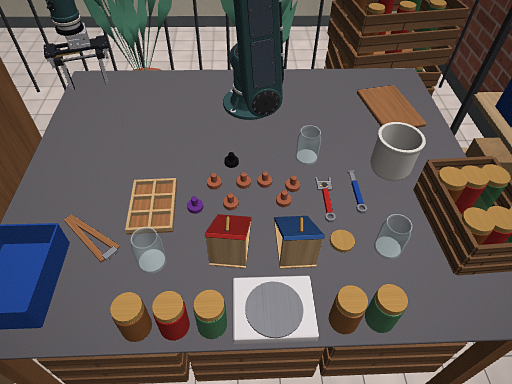

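View pics/top0.png

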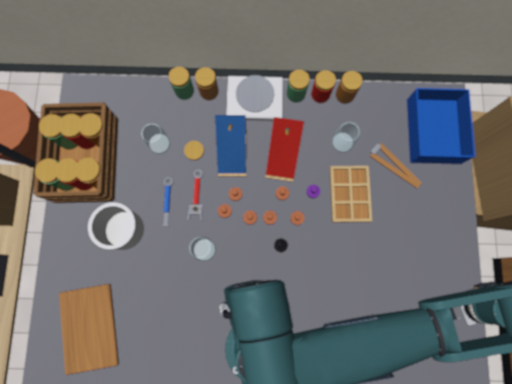

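View pics/wrist0.png

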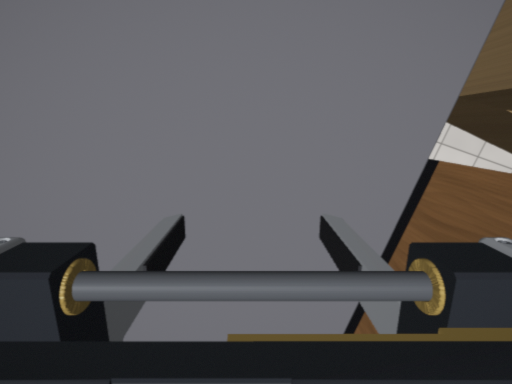

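The top view shows six red-brown weights at about (235,194), (224,211), (250,216), (270,216), (297,217) and (282,193). Lookalikes are the purple one at (313,191) and the black one at (280,245), and I leave both out. The blue lifter is at (167,200), the red opener at (197,190), the blue stand at (231,145), the red stand at (285,148) and the rack at (351,193). Next I measure them.

Run:
```python
from h import *
s=snap('top');c=cloud(s);hsv=cv2.cvtColor(s['image'],cv2.COLOR_RGB2HSV)
cv2.imwrite('pics/topcrop.png',cv2.cvtColor(cv2.resize(s['image'][100:260,130:380],None,fx=3.2,fy=3.2,interpolation=cv2.INTER_CUBIC),cv2.COLOR_RGB2BGR))
def blobs(m,name,mn=15):
    n,l,st,ce=cv2.connectedComponentsWithStats(m.astype(np.uint8))
    for i in range(1,n):
        if st[i,4]<mn: continue
        P=c[l==i]; print(name,st[i],ce[i].round(1),'med',np.median(P,0).round(4),'zmax',P[:,2].max().round(4),'z0',ray(s,*ce[i],0.016)[:2].round(4))
H,S,V=[hsv[...,i].astype(int) for i in range(3)]
print([hsv[y,x] for x,y in [(235,196),(224,212),(167,190),(197,180),(231,145),(285,148),(335,193)]])
roi=np.zeros(H.shape,bool);roi[100:260,130:380]=1
blobs(roi&(H>4)&(H<14)&(S>130)&(V>60),'w')
blobs(roi&(H>100)&(H<125)&(S>120),'blue')
blobs(roi&((H<4)|(H>174))&(S>150),'red')
blobs(roi&(H>10)&(H<22)&(S>60)&(V>120),'wood',60)
```

```text
[array([  9, 146, 148], dtype=uint8), array([  9, 150, 129], dtype=uint8), array([108, 178, 188], dtype=uint8), array([  1, 191, 195], dtype=uint8), array([107, 174, 135], dtype=uint8), array([  1, 203, 152], dtype=uint8), array([ 16, 127, 173], dtype=uint8)]
w [267 174  26   5  28] [280. 176.] med [ 0.5723 -0.0683  0.0191] zmax 0.0236 z0 [ 0.573  -0.0668]
w [230 188  11  12 103] [235.  193.7] med [0.5027 0.087  0.0177] zmax 0.0492 z0 [0.5055 0.0879]
w [277 188  11  11  98] [282. 193.] med [ 0.5088 -0.0729  0.0184] zmax 1.3739 z0 [ 0.5126 -0.0744]
w [219 205  11  12 103] [224.1 210.6] med [0.4432 0.1217 0.0179] zmax 1.3739 z0 [0.4457 0.1232]
w [244 212  12  11 104] [249.8 217.1] med [0.4228 0.0335 0.0178] zmax 0.0499 z0 [0.4255 0.0344]
w [264 212  12  12 102] [269.7 217.1] med [ 0.4247 -0.0337  0.0177] zmax 0.0472 z0 [ 0.4272 -0.0337]
w [292 212  11  12 106] [297.  217.6] med [ 0.4261 -0.1251  0.0186] zmax 0.0487 z0 [ 0.4279 -0.1271]
blue [ 216  116   30   56 1541] [230.5 143.5] med [0.662  0.1041 0.0889] zmax 1.3739 z0 [0.687  0.1106]
blue [164 186   6  26 129] [166.6 198.5] med [0.4834 0.3235 0.0135] zmax 0.0234 z0 [0.4824 0.3231]
red [ 267  119   36   59 1539] [284.  147.4] med [ 0.6537 -0.0736  0.0881] zmax 1.3739 z0 [ 0.6777 -0.0792]
red [194 179   6  25 100] [196.4 190.8] med [0.5126 0.2224 0.0137] zmax 0.0192 z0 [0.5125 0.2222]
wood [184 140  20  20 315] [193.5 149.9] med [0.6595 0.2408 0.0137] zmax 1.3739 z0 [0.6596 0.2405]
wood [ 330  166   42   56 2207] [350.2 193.6] med [ 0.5171 -0.3093  0.0089] zmax 1.3739 z0 [ 0.5165 -0.3109]
wood [266 175  28   6  78] [279.1 177.7] med [ 0.5682 -0.0637  0.0099] zmax 0.0215 z0 [ 0.5666 -0.0636]
```

View pics/topcrop.png

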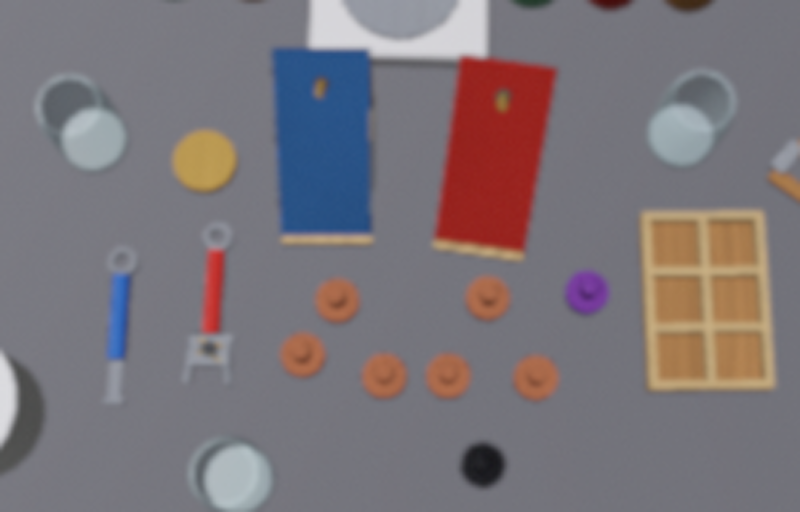

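Run:
```python
from h import *
s=snap('top');c=cloud(s);hsv=cv2.cvtColor(s['image'],cv2.COLOR_RGB2HSV)
H,S,V=[hsv[...,i].astype(int) for i in range(3)]
roi=np.zeros(H.shape,bool);roi[160:228,325:376]=1
m=roi&(H>8)&(H<24)&(S>60)&(V>120)
cn=max(cv2.findContours(m.astype(np.uint8),0,1)[0],key=cv2.contourArea)[:,0]
W=np.array([ray(s,u,v,0.022)[:2] for u,v in cn]);r=cv2.minAreaRect((W*1000).astype(np.float32));print('rack',r)
# tools direction
for nm,(x0,x1,y0,y1),f in [('lifter',(155,180,170,230),(H>100)&(H<125)&(S>120)),('opener',(185,210,165,225),((H<5)|(H>174))&(S>130))]:
    roi=np.zeros(H.shape,bool);roi[y0:y1,x0:x1]=1
    v,u=np.nonzero(roi&f);P=np.array([ray(s,a,b,0.014)[:2] for a,b in zip(u,v)])
    print(nm,cv2.minAreaRect((P*1000).astype(np.float32)),P.mean(0))
# boards
for nm,f in [('blue',(H>100)&(H<125)&(S>120)),('red',((H<4)|(H>174))&(S>150))]:
    roi=np.zeros(H.shape,bool);roi[112:182,210:308]=1
    P=c[roi&f]; P=P[(P[:,2]<.2)&(P[:,2]>0)]
    A=np.c_[P[:,:2],np.ones(len(P))];
    for _ in range(3):
        k=np.linalg.lstsq(A,P[:,2],rcond=None)[0];e=P[:,2]-A@k;g=abs(e)<.01;P=P[g];A=A[g]
    print(nm,k,'slope deg',np.degrees(np.arctan(np.hypot(*k[:2]))),'dir',np.degrees(np.arctan2(k[1],k[0])),'zrange',P[:,2].min(),P[:,2].max(),P.mean(0),cv2.minAreaRect((P[:,:2]*1000).astype(np.float32)),abs(e).mean())
# board not-coloured inside
S2=snap('scene');hs=cv2.cvtColor(S2['image'],cv2.COLOR_RGB2BGR)
cv2.imwrite('pics/sc_st.png',cv2.resize(hs[200:280,190:340],None,fx=5,fy=5,interpolation=cv2.INTER_CUBIC))
tb=cv2.cvtColor(s['image'],cv2.COLOR_RGB2BGR)
cv2.imwrite('pics/tp_st.png',cv2.resize(tb[110:190,205:315],None,fx=7,fy=7,interpolation=cv2.INTER_CUBIC))
```

```text
rack ((517.04248046875, -309.477783203125), (194.43910217285156, 136.08819580078125), 1.9470089673995972)
lifter ((483.1689147949219, 323.39935302734375), (88.1238784790039, 17.0059814453125), 0.36487656831741333) [0.48299517 0.32367386]
opener ((512.3369750976562, 222.62046813964844), (16.586442947387695, 85.56035614013672), 89.1416244506836) [0.51267519 0.22247449]
blue [ 0.83674466  0.01398098 -0.46752788] slope deg 39.9246638426938 dir 0.9572534477817525 zrange 0.017387208223853312 0.1549666542132011 [0.66207203 0.10502964 0.08792577] ((660.839599609375, 105.28753662109375), (154.348388671875, 94.637939453125), 1.776052474975586) 0.002711007022921795
red [ 0.83006118 -0.10119017 -0.4618173 ] slope deg 39.90258080091997 dir -6.950454306196228 zrange 0.01656007759007938 0.15501260186469734 [ 0.65289566 -0.07442137  0.08765675] ((652.3475341796875, -74.09679412841797), (93.78730773925781, 157.99334716796875), 83.02598571777344) 0.0027360878418938575
```

View pics/sc_st.png

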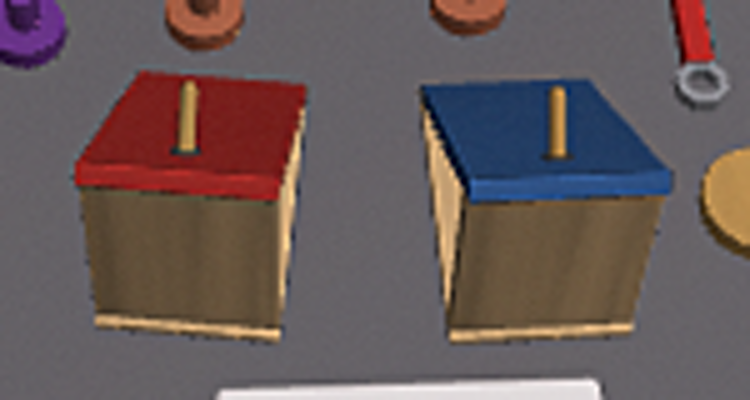

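View pics/tp_st.png

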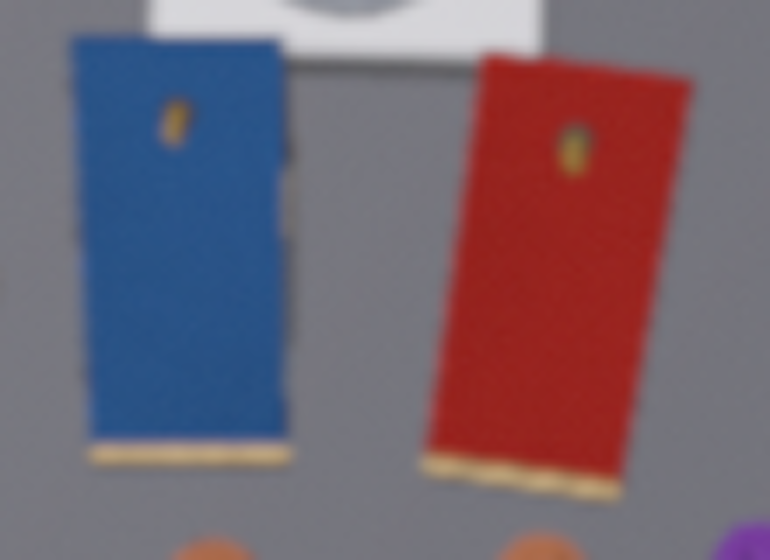

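```bash
python3 -m inch '[{"linear":[0.4,1,0.4],"twist":-0.308,"gripper":0.5},{"linear":[0.4,1,0.4],"twist":-0.308,"gripper":0.5},{"linear":[0.4,1,0.4],"twist":-0.308,"gripper":0.5}]'
python3 -m inch '[{"linear":[0.4,1,0.4],"twist":0,"gripper":0.5},{"linear":[0.4,1,0.4],"twist":0,"gripper":0.5},{"linear":[0.4,1,0.4],"twist":0,"gripper":0.5}]'
python3 -m inch '[{"linear":[0.4,1,0],"twist":0,"gripper":0.5},{"linear":[0.4,1,0],"twist":0,"gripper":0.5},{"linear":[0.4,1,0],"twist":0,"gripper":0.5}]'
python3 -m inch '[{"linear":[0.4,1,0],"twist":0,"gripper":0.5},{"linear":[0.4,1,0],"twist":0,"gripper":0.5},{"linear":[0.4,1,0],"twist":0,"gripper":0.5}]'
python3 -m inch '[{"linear":[0.4,1,0],"twist":0,"gripper":0.5},{"linear":[0.4,1,0],"twist":0,"gripper":0.5},{"linear":[0.4,1,0],"twist":0,"gripper":0.5},{"linear":[0.4,1,0],"twist":0,"gripper":0.5},{"linear":[0.4,1,0],"twist":0,"gripper":0.5}]'
cat >> h.py <<'E'
def weights(s,mn=30,h=.016,rng=(4,14)):
    hsv=cv2.cvtColor(s['image'],cv2.COLOR_RGB2HSV);H,S,V=[hsv[...,i].astype(int) for i in range(3)]
    m=((H>rng[0])&(H<rng[1])&(S>115)&(V>50)).astype(np.uint8)
    n,l,st,ce=cv2.connectedComponentsWithStats(m);out=[]
    for i in range(1,n):
        if st[i,4]<mn: continue
        out.append((ray(s,*ce[i],h)[:2].round(4),ce[i].round(1),st[i]))
    return out
E
python3 - <<'E'
from h import *
s=snap('wrist','w1.png');o=s['obs'];print(o['time'],o['tool_pos'],o['ee_rot'],cam(s)[1])
for w in weights(s,150): print(w)
E
```

```text
time: 0.55
tool_pos: [0.215, -0.4199, 0.268]
ee_rot: [-3.141, -0.0, -0.005]
wrist_force: [0.5, -0.3, 0.6]
width: 0.0772
time: 0.8
tool_pos: [0.255, -0.3193, 0.309]
ee_rot: [3.14, -0.002, 0.001]
wrist_force: [0.6, 0.0, 0.6]
width: 0.0574
time: 1.05
tool_pos: [0.2951, -0.2186, 0.3084]
ee_rot: [3.141, -0.002, 0.002]
wrist_force: [0.9, 0.3, 0.4]
width: 0.0467
time: 1.3
tool_pos: [0.3349, -0.1186, 0.3079]
ee_rot: [-3.141, -0.002, 0.003]
wrist_force: [0.4, -0.9, -0.3]
width: 0.047
time: 1.72
tool_pos: [0.3745, -0.0208, 0.3074]
ee_rot: [3.141, 0.0, 0.004]
wrist_force: [-0.2, -1.0, -1.4]
width: 0.047
1.7167 [ 0.37447317 -0.02076544  0.30743878] [3.14103841e+00 4.27396470e-04 3.68867448e-03] [ 0.44146509 -0.02153436  0.46343644]
(array([ 0.5133, -0.0742]), array([286.6,  79.1]), array([272,  63,  30,  33, 751], dtype=int32))
(array([0.5064, 0.0864]), array([182.4,  83.4]), array([168,  68,  30,  32, 754], dtype=int32))
(array([0.4467, 0.1209]), array([162.8, 123.1]), array([149, 109,  29,  29, 684], dtype=int32))
(array([ 0.4287, -0.126 ]), array([317. , 135.4]), array([303, 121,  29,  29, 660], dtype=int32))
(array([0.4262, 0.0339]), array([217.7, 136.5]), array([204, 123,  29,  29, 637], dtype=int32))
(array([ 0.4279, -0.0337]), array([259.6, 135.6]), array([246, 122,  28,  29, 631], dtype=int32))
```

View pics/w1.png

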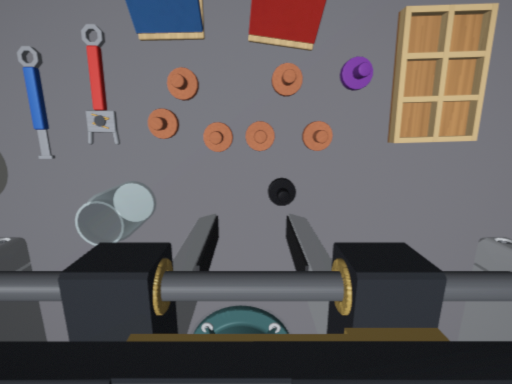

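Run:
```python
from h import *
s=snap('wrist');print(cam(s)[0].round(3))
hsv=cv2.cvtColor(s['image'],cv2.COLOR_RGB2HSV);H,S,V=[hsv[...,i].astype(int) for i in range(3)]
roi=np.zeros(H.shape,bool);roi[0:160,380:500]=1
m=roi&(H>8)&(H<24)&(S>60)&(V>110)
cn=max(cv2.findContours(m.astype(np.uint8),0,1)[0],key=cv2.contourArea)[:,0]
W=np.array([ray(s,u,v,0.022)[:2] for u,v in cn]);print('rack',cv2.minAreaRect((W*1000).astype(np.float32)))
m=np.zeros(H.shape,bool);
for nm,r,f in [('lifter',(60,135,10,60),(H>100)&(H<125)&(S>120)),('opener',(40,115,80,120),((H<5)|(H>174))&(S>130))]:
    roi=np.zeros(H.shape,bool);roi[r[0]:r[1],r[2]:r[3]]=1
    v,u=np.nonzero(roi&f);P=np.array([ray(s,a,b,0.014)[:2] for a,b in zip(u,v)])
    print(nm,cv2.minAreaRect((P*1000).astype(np.float32)),P.mean(0))
for nm,u,v in [('le',29,56),('lt',46,156),('oe',93,35),('ot',102,122),('ot2',103,138)]: print(nm,ray(s,u,v,.008))
```

```text
[[ 0.002 -0.972 -0.234]
 [-1.    -0.002  0.   ]
 [-0.001  0.234 -0.972]]
rack ((516.8570556640625, -304.8297424316406), (193.16062927246094, 141.6531982421875), 1.9139618873596191)
lifter ((483.5332946777344, 319.0030517578125), (92.48519134521484, 23.45659637451172), 0.3705592155456543) [0.48466088 0.31911831]
opener ((513.764892578125, 219.56265258789062), (20.633222579956055, 91.09703826904297), 89.14045715332031) [0.51463561 0.21959456]
le [0.54658474 0.32075473 0.008     ]
lt [0.39335252 0.32139292 0.008     ]
oe [0.57596011 0.21838643 0.008     ]
ot [0.44854973 0.22090413 0.008     ]
ot2 [0.42307799 0.22248487 0.008     ]
```

Lookalikes, listed before the first reach: purple (357,73) and black (282,192) in the wrist picture. The red-brown ones are at (286,79), (182,83), (163,123), (317,135), (218,136) and (260,136). I'm choosing (317,135) and checking it in a close crop while I come above it.

```bash
python3 -m inch '[{"linear":[0.54,-1,-1],"twist":0,"gripper":0.5},{"linear":[0.54,-1,-1],"twist":0,"gripper":0.5},{"linear":[0.54,-1,-1],"twist":0,"gripper":0.5},{"linear":[0.54,-1,-1],"twist":0,"gripper":0.5}]'
python3 -m inch '[{"linear":[0,-0.05,-0.7],"twist":0,"gripper":0.5},{"linear":[0,-0.05,-0.7],"twist":0,"gripper":0.5},{"linear":[0,-0.05,-0.7],"twist":0,"gripper":0.5},{"linear":[0,-0.05,-0.7],"twist":0,"gripper":0.5}]'
python3 - <<'E'
from h import *
s=snap('wrist','w2.png');print(s['obs']['tool_pos'])
for w in weights(s,200): print(w)
g=robot.get_obs()['tool_pos']; print('grasp pt px',proj(s,[g[0],g[1],.03]),proj(s,[.428,-.1262,.016]))
E
```

```text
time: 2.15
tool_pos: [0.4275, -0.1251, 0.2046]
ee_rot: [3.142, 0.003, -0.004]
wrist_force: [-0.5, -0.4, -0.7]
width: 0.0471
time: 2.48
tool_pos: [0.4269, -0.1276, 0.1364]
ee_rot: [-3.14, 0.004, -0.003]
wrist_force: [0.7, -0.0, 1.3]
width: 0.0468
[ 0.42689746 -0.12758354  0.13636437]
(array([ 0.5144, -0.076 ]), array([197.9, 104.8]), array([ 174,   80,   48,   50, 1868], dtype=int32))
(array([0.5074, 0.085 ]), array([ 33.6, 112.7]), array([   0,   89,   65,   49, 2339], dtype=int32))
(array([0.4479, 0.1122]), array([ 18.4, 172.9]), array([   0,  151,   42,   45, 1583], dtype=int32))
(array([ 0.4297, -0.036 ]), array([163.6, 189.9]), array([ 141,  169,   46,   44, 1581], dtype=int32))
(array([ 0.4302, -0.1278]), array([251.5, 189.4]), array([ 230,  168,   44,   44, 1516], dtype=int32))
(array([0.4276, 0.0318]), array([ 99., 192.]), array([  73,  170,   52,   44, 1760], dtype=int32))
grasp pt px [251.41271678 194.30195732] [249.96598721 191.46744434]
```

View pics/w2.png

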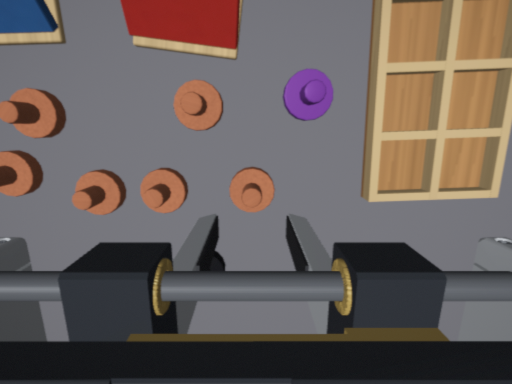

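The red-brown weight sits at (251,189), centred between the fingers. I'm descending to grasp it.

```bash
python3 -m inch '[{"linear":[0.02,0,-0.4],"twist":0,"gripper":0.5},{"linear":[0.02,0,-0.8],"twist":0,"gripper":0.5},{"linear":[0.02,0,-0.95],"twist":0,"gripper":0.5},{"linear":[0.02,0,-0.95],"twist":0,"gripper":0},{"linear":[0.02,0,-0.95],"twist":0,"gripper":0},{"linear":[0.02,0,-0.95],"twist":0,"gripper":0},{"linear":[0.02,0,-0.95],"twist":0,"gripper":0}]'
python3 -m inch '[{"linear":[0,0,0.3],"twist":0,"gripper":0},{"linear":[0,0,0.7],"twist":0,"gripper":0}]'
python3 -m inch '[{"linear":[0.14,-1,0],"twist":0.032,"gripper":0},{"linear":[0.14,-1,0],"twist":0.032,"gripper":0},{"linear":[0.14,-1,0],"twist":0.032,"gripper":0}]'
python3 -m inch '[{"linear":[0.13,-1,0],"twist":0,"gripper":0},{"linear":[0.13,-1,0],"twist":0,"gripper":0},{"linear":[0.13,-1,0],"twist":0,"gripper":0},{"linear":[0.13,-1,0],"twist":0,"gripper":0}]'
python3 - <<'E'
from h import *
s=snap('wrist','w3.png');print(s['obs'])
E
```

```text
time: 3.12
tool_pos: [0.4329, -0.1277, 0.0459]
ee_rot: [3.139, -0.006, 0.0]
wrist_force: [0.4, -0.0, 0.2]
width: 0.0242
time: 3.28
tool_pos: [0.4285, -0.1257, 0.1115]
ee_rot: [-3.139, 0.006, 0.0]
wrist_force: [0.7, 0.4, -0.9]
width: 0.0188
time: 3.53
tool_pos: [0.4465, -0.2313, 0.1164]
ee_rot: [3.135, -0.006, 0.033]
wrist_force: [-0.5, -0.2, -1.0]
width: 0.0187
time: 3.87
tool_pos: [0.4582, -0.3314, 0.1144]
ee_rot: [3.137, -0.003, 0.03]
wrist_force: [-0.3, 0.5, -1.7]
width: 0.0187
{'time': 3.8667, 'joint_positions': array([-7.25630925e-01,  1.66676672e-01,  1.50875163e+00, -1.29878627e-03,
        1.46125684e+00,  8.15667285e-01]), 'qvel': array([ 0.05015691, -0.04386793,  0.06345862,  0.03990738,  0.03656783,
        0.02760202]), 'joint_torque': array([ -0.82864422, -35.9522438 , -29.57422972,  -0.09494914,
        -0.16447655,  -0.15224428]), 'tool_pos': array([ 0.45818934, -0.33135745,  0.11439783]), 'ee_rot': array([ 3.13728860e+00, -2.68819093e-03,  2.96427183e-02]), 'wrist_force': array([-0.25817336,  0.48370425, -1.72069246]), 'wrist_torque': array([ 0.02443271, -0.00847196,  0.02196048]), 'width': 0.01872949127412226}
```

View pics/w3.png

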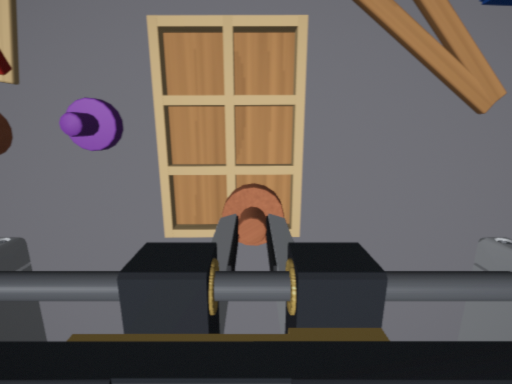

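Run:
```python
from h import *
s=snap('wrist')
img=cv2.cvtColor(s['image'],cv2.COLOR_RGB2BGR);cv2.imwrite('pics/rk.png',cv2.resize(img[10:250,145:315],None,fx=2.4,fy=2.4,interpolation=cv2.INTER_CUBIC))
print(s['obs']['tool_pos'])
for u,v in [(229,100),(230.5,170.5),(148,16),(306,17),(300,238)]: print(u,v,ray(s,u,v,.022)[:2].round(4))
yaw=np.radians(1.93)
for l in [(31,0),(-31,0),(97,66),(97,-66),(-97,-66)]: 
    x,y=np.array(l)/1000; print(l,.517+x*np.cos(yaw)-y*np.sin(yaw),-.3095+x*np.sin(yaw)+y*np.cos(yaw))
```

```text
[ 0.45796004 -0.32883923  0.11405834]
229 100 [ 0.5472 -0.3071]
230.5 170.5 [ 0.4856 -0.3092]
148 16 [ 0.6101 -0.2405]
306 17 [ 0.6134 -0.3689]
300 238 [ 0.4212 -0.378 ]
(31, 0) 0.5479824142868074 -0.3084559669733975
(-31, 0) 0.4860175857131927 -0.3105440330266025
(97, 66) 0.6117221937440176 -0.24027062753194425
(97, -66) 0.6161677537282606 -0.3721957464306077
(-97, -66) 0.42227780625598244 -0.3787293724680557
```

View pics/rk.png

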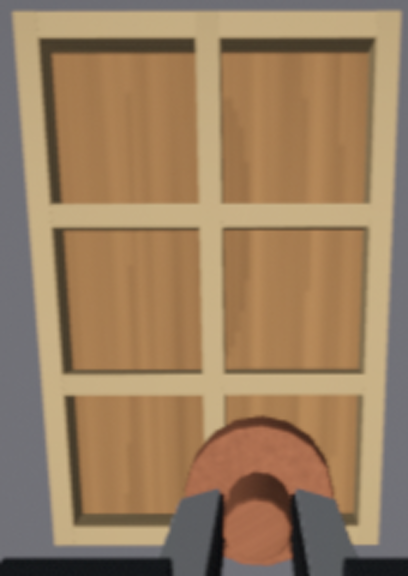

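```bash
python3 -m inch '[{"linear":[-0.01,-0.15,0],"twist":0,"gripper":0},{"linear":[-0.01,-0.15,-0.15],"twist":0,"gripper":0},{"linear":[-0.01,-0.15,-0.3],"twist":0,"gripper":0},{"linear":[-0.01,-0.15,-0.4],"twist":0,"gripper":0},{"linear":[-0.01,-0.15,-0.5],"twist":0,"gripper":0},{"linear":[-0.01,-0.15,-0.6],"twist":0,"gripper":0},{"linear":[-0.01,-0.15,-0.64],"twist":0,"gripper":0},{"linear":[-0.01,-0.15,-0.64],"twist":0,"gripper":0},{"linear":[-0.01,-0.15,-0.64],"twist":0,"gripper":0}]'
python3 - <<'E'
from h import *
s=snap('wrist','w4.png')
E
```

```text
time: 4.72
tool_pos: [0.4586, -0.3419, 0.0582]
ee_rot: [3.138, -0.006, 0.035]
wrist_force: [-9.1, 8.9, 33.5]
width: 0.0195
```

View pics/w4.png

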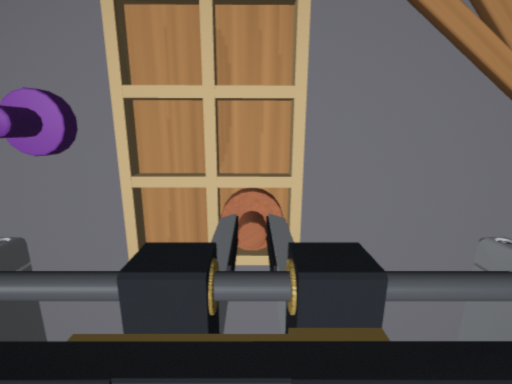

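The disc's far edge (v≈187) is touching the cross wall (v≈183), and the force agrees. I'll ease back about 3 mm in x.

```bash
python3 -m inch '[{"linear":[-0.03,0.01,0.08],"twist":0,"gripper":0},{"linear":[-0.03,0.01,0.08],"twist":0,"gripper":0},{"linear":[-0.03,0.01,0.04],"twist":0,"gripper":0},{"linear":[-0.03,0.01,0.0],"twist":0,"gripper":0},{"linear":[-0.03,0.01,0],"twist":0,"gripper":0},{"linear":[-0.03,0.01,0],"twist":0,"gripper":0}]'
python3 - <<'E'
from h import *
s=snap('wrist','w5.png');o=s['obs'];print(o['tool_pos'],o['wrist_force'])
E
```

```text
time: 5.27
tool_pos: [0.4554, -0.3417, 0.0567]
ee_rot: [3.137, -0.005, 0.034]
wrist_force: [-7.7, 7.2, 33.8]
width: 0.0189
[ 0.45537675 -0.34167116  0.056736  ] [-7.74533749  7.1546516  33.79060204]
```

View pics/w5.png

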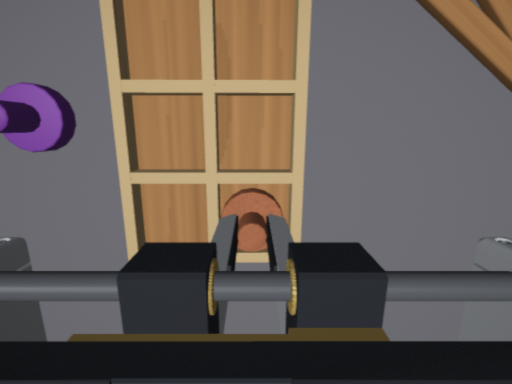

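Run:
```python
from h import *
s=snap('wrist')
for p in [(240,200),(252,200),(265,200),(232,180),(252,160),(210,130),(252,130)]: print(p,dep(s,*p).round(4))
```

```text
(240, 200) [ 0.4703 -0.3334  0.0207]
(252, 200) [ 0.4705 -0.3422  0.0203]
(265, 200) [ 0.471  -0.3517  0.0208]
(232, 180) [ 0.4849 -0.3273  0.0203]
(252, 160) [ 0.4979 -0.3413  0.0038]
(210, 130) [ 0.5195 -0.3116  0.0216]
(252, 130) [ 0.5204 -0.3405  0.0051]
```

The disc top (z≈0.0205) is level with the wall top, so it is seated. The grip had closed late, so the weight hung lower in the jaws. I'm releasing it and will allow more closing rows from now on.

```bash
python3 -m inch '[{"linear":[0,0,0.06],"twist":0,"gripper":0},{"linear":[0,0,0.08],"twist":0,"gripper":0.45},{"linear":[0,0,0.08],"twist":0,"gripper":0.45},{"linear":[0,0,0.08],"twist":0,"gripper":0.45},{"linear":[0,0,0.08],"twist":0,"gripper":0.45},{"linear":[0,0,0.4],"twist":0,"gripper":0.45},{"linear":[0,0,0.8],"twist":0,"gripper":0.45}]'
python3 - <<'E'
from h import *
s=snap('wrist','w6.png');o=s['obs'];print(o['tool_pos'],o['wrist_force'])
for w in weights(s,200): print(w)
s=snap('top');print([ (w[0],w[1]) for w in weights(s,60)])
E
```

```text
time: 5.95
tool_pos: [0.4506, -0.3382, 0.123]
ee_rot: [-3.133, 0.009, 0.034]
wrist_force: [1.2, -0.4, 0.9]
width: 0.0422
[ 0.45063626 -0.33818684  0.12300585] [ 1.15648397 -0.43574524  0.88927727]
(array([ 0.5112, -0.1009]), array([  3.2, 124. ]), array([  0, 106,   9,  36, 230], dtype=int32))
(array([ 0.4528, -0.3423]), array([256.3, 193.1]), array([ 232,  168,   50,   50, 1922], dtype=int32))
[(array([0.7334, 0.8741]), array([ 17.6, 125.6])), (array([0.6807, 0.6302]), array([ 84.1, 141.4])), (array([0.5227, 0.6271]), array([ 79.9, 184.9])), (array([ 0.513 , -0.0745]), array([282. , 192.8])), (array([0.506 , 0.0878]), array([235.1, 193.6])), (array([0.4457, 0.1224]), array([224.3, 210.6])), (array([0.4251, 0.0347]), array([249.7, 217.2])), (array([ 0.4272, -0.0334]), array([269.6, 217.1]))]
```

View pics/w6.png

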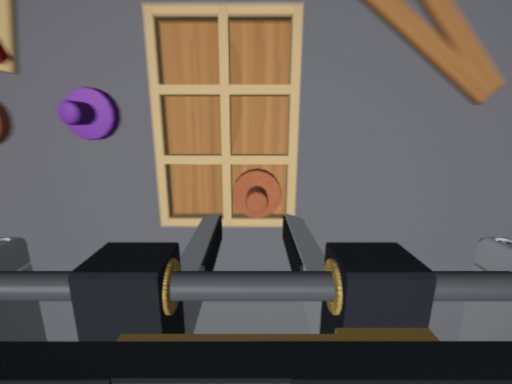

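```bash
python3 -m inch '[{"linear":[0.2,1,0],"twist":0,"gripper":0.45},{"linear":[0.2,1,0],"twist":0,"gripper":0.45},{"linear":[0.2,1,0],"twist":0,"gripper":0.45}]'
python3 -m inch '[{"linear":[0.2,1,0],"twist":0,"gripper":0.45},{"linear":[0.2,1,0],"twist":0,"gripper":0.45},{"linear":[0.2,1,0],"twist":0,"gripper":0.45}]'
python3 -m inch '[{"linear":[0.2,0.67,0],"twist":0,"gripper":0.45},{"linear":[0.2,0.67,0],"twist":0,"gripper":0.45},{"linear":[0.2,0.67,0],"twist":0,"gripper":0.45},{"linear":[0.2,0.67,0],"twist":0,"gripper":0.45}]'
python3 - <<'E'
from h import *
s=snap('wrist','w7.png');o=s['obs'];print(o['tool_pos'],o['ee_rot'])
for w in weights(s,200): print(w)
E
```

```text
time: 6.3
tool_pos: [0.4734, -0.237, 0.1271]
ee_rot: [-3.138, 0.001, 0.035]
wrist_force: [0.6, 0.9, -0.2]
width: 0.0421
time: 6.55
tool_pos: [0.4932, -0.1365, 0.127]
ee_rot: [-3.139, 0.002, 0.036]
wrist_force: [0.2, -0.1, -0.0]
width: 0.0422
time: 6.88
tool_pos: [0.5132, -0.0724, 0.1271]
ee_rot: [-3.142, 0.002, 0.037]
wrist_force: [0.1, 0.0, -1.3]
width: 0.0424
[ 0.51315055 -0.07240101  0.12712259] [-3.14158842e+00  2.24011503e-03  3.68920920e-02]
(array([0.5086, 0.0848]), array([ 95.7, 193.4]), array([  68,  171,   55,   45, 1892], dtype=int32))
(array([ 0.5158, -0.0753]), array([254.1, 192.3]), array([ 232,  170,   45,   45, 1602], dtype=int32))
(array([0.4486, 0.1202]), array([ 67.8, 246.9]), array([  40,  224,   56,   45, 1843], dtype=int32))
(array([ 0.4395, -0.0459]), array([223.9, 260.3]), array([213, 246,  22,  25, 408], dtype=int32))
```

```bash
python3 -m inch '[{"linear":[0.01,-0.01,-0.4],"twist":0,"gripper":0.45},{"linear":[0.01,-0.01,-0.75],"twist":0,"gripper":0.45},{"linear":[0.01,-0.01,-0.85],"twist":0,"gripper":0.45},{"linear":[0.01,-0.01,-0.85],"twist":0,"gripper":0},{"linear":[0.01,-0.01,-0.85],"twist":0,"gripper":0},{"linear":[0.01,-0.01,-0.85],"twist":0,"gripper":0},{"linear":[0.01,-0.01,-0.85],"twist":0,"gripper":0},{"linear":[0.01,-0.01,-0.85],"twist":0,"gripper":0},{"linear":[0.01,-0.01,-0.85],"twist":0,"gripper":0}]'
python3 -m inch '[{"linear":[0,0,0.3],"twist":0,"gripper":0},{"linear":[0,0,0.8],"twist":0,"gripper":0}]'
python3 -m inch '[{"linear":[0.02,-1,0],"twist":0,"gripper":0},{"linear":[0.02,-1,0],"twist":0,"gripper":0},{"linear":[0.02,-1,0],"twist":0,"gripper":0}]'
python3 -m inch '[{"linear":[0.02,-1,0],"twist":0,"gripper":0},{"linear":[0.02,-1,0],"twist":0,"gripper":0},{"linear":[0.02,-1,0],"twist":0,"gripper":0}]'
python3 -m inch '[{"linear":[0,-0.65,0],"twist":0,"gripper":0},{"linear":[0,-0.65,0],"twist":0,"gripper":0},{"linear":[0,-0.65,-0.3],"twist":0,"gripper":0},{"linear":[0,-0.65,-0.3],"twist":0,"gripper":0},{"linear":[0,-0.65,-0.3],"twist":0,"gripper":0}]'
python3 - <<'E'
from h import *
s=snap('wrist','w8.png');o=s['obs'];print(o['tool_pos'],o['ee_rot'])
E
```

```text
time: 7.68
tool_pos: [0.5153, -0.0752, 0.0447]
ee_rot: [3.14, -0.002, 0.034]
wrist_force: [-0.3, -1.0, 2.7]
width: 0.0195
time: 7.85
tool_pos: [0.5109, -0.0737, 0.1113]
ee_rot: [-3.138, 0.011, 0.034]
wrist_force: [0.2, 0.5, -1.3]
width: 0.0194
time: 8.1
tool_pos: [0.5171, -0.1785, 0.1169]
ee_rot: [3.137, -0.003, 0.032]
wrist_force: [0.3, -0.3, -1.4]
width: 0.0195
time: 8.35
tool_pos: [0.518, -0.2793, 0.1153]
ee_rot: [3.139, -0.0, 0.03]
wrist_force: [0.4, 1.2, -0.9]
width: 0.0195
time: 8.77
tool_pos: [0.5169, -0.3381, 0.0827]
ee_rot: [-3.137, 0.005, 0.034]
wrist_force: [-0.2, 0.4, -0.2]
width: 0.0191
[ 0.51694582 -0.33807284  0.08270021] [-3.13704888  0.00461122  0.03366611]
```

View pics/w8.png

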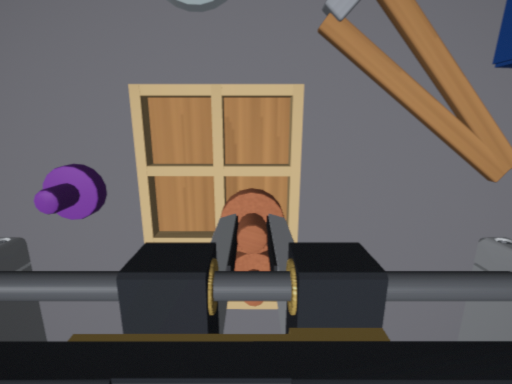

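```bash
python3 -m inch '[{"linear":[0,0,-0.1],"twist":0,"gripper":0},{"linear":[0,0,-0.18],"twist":0,"gripper":0},{"linear":[0,0,-0.25],"twist":0,"gripper":0},{"linear":[0,0,-0.3],"twist":0,"gripper":0},{"linear":[0,0,-0.35],"twist":0,"gripper":0},{"linear":[0,0,-0.37],"twist":0,"gripper":0},{"linear":[0,0,-0.37],"twist":0,"gripper":0}]'
python3 - <<'E'
from h import *
s=snap('wrist','w9.png');o=s['obs'];print(o['tool_pos'],o['ee_rot'])
for p in [(240,203),(252,203),(265,203),(218,195),(252,160)]: print(p,dep(s,*p).round(4))
E
```

```text
time: 9.4
tool_pos: [0.5187, -0.3391, 0.0503]
ee_rot: [-3.142, -0.001, 0.034]
wrist_force: [-3.2, 2.9, 7.2]
width: 0.0195
[ 0.5187424  -0.33910857  0.05031909] [-3.14152079e+00 -5.70673101e-04  3.42808270e-02]
(240, 203) [ 0.5334 -0.3311  0.0219]
(252, 203) [ 0.5331 -0.3396  0.0197]
(265, 203) [ 0.5337 -0.3488  0.0208]
(218, 195) [ 0.5359 -0.3143  0.011 ]
(252, 160) [ 0.5619 -0.3385  0.0041]
```

View pics/w9.png

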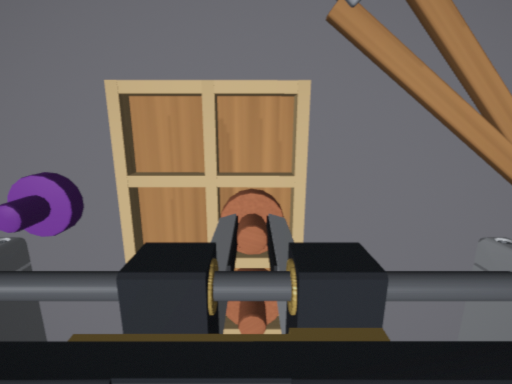

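```bash
python3 -m inch '[{"linear":[0,0,0.02],"twist":0,"gripper":0.45},{"linear":[0,0,0.02],"twist":0,"gripper":0.45},{"linear":[0,0,0.02],"twist":0,"gripper":0.45},{"linear":[0,0,0.02],"twist":0,"gripper":0.45},{"linear":[0,0,0.3],"twist":0,"gripper":0.45},{"linear":[0,0,0.65],"twist":0,"gripper":0.45},{"linear":[0,0,0.8],"twist":0,"gripper":0.45}]'
python3 -m inch '[{"linear":[-0.3,1,0],"twist":0,"gripper":0.45},{"linear":[-0.3,1,0],"twist":0,"gripper":0.45},{"linear":[-0.3,1,0],"twist":0,"gripper":0.45}]'
python3 -m inch '[{"linear":[-0.3,1,0],"twist":0,"gripper":0.45},{"linear":[-0.3,1,0],"twist":0,"gripper":0.45},{"linear":[-0.3,1,0],"twist":0,"gripper":0.45}]'
python3 -m inch '[{"linear":[-0.3,1,0],"twist":0,"gripper":0.45},{"linear":[-0.3,1,0],"twist":0,"gripper":0.45},{"linear":[-0.3,1,0],"twist":0,"gripper":0.45},{"linear":[-0.3,1,0],"twist":0,"gripper":0.45}]'
python3 - <<'E'
from h import *
s=snap('wrist','w10.png');o=s['obs'];print(o['tool_pos'],o['ee_rot'])
for w in weights(s,200): print(w)
s=snap('top');print([ (w[0],w[1]) for w in weights(s,60)])
E
```

```text
time: 10.03
tool_pos: [0.5197, -0.3406, 0.132]
ee_rot: [3.138, -0.004, 0.034]
wrist_force: [1.2, 0.1, 0.5]
width: 0.0429
time: 10.28
tool_pos: [0.4874, -0.2366, 0.128]
ee_rot: [-3.14, 0.001, 0.035]
wrist_force: [0.4, 0.9, 0.2]
width: 0.0423
time: 10.53
tool_pos: [0.4568, -0.1362, 0.1277]
ee_rot: [-3.14, 0.001, 0.035]
wrist_force: [0.6, 0.1, -1.0]
width: 0.0424
time: 10.87
tool_pos: [0.427, -0.0362, 0.1279]
ee_rot: [-3.14, 0.0, 0.039]
wrist_force: [-0.6, -0.8, -0.5]
width: 0.0422
[ 0.42702599 -0.03621744  0.12793695] [-3.14006562e+00  4.02630281e-04  3.85282292e-02]
(array([0.5073, 0.0848]), array([126.5, 107.3]), array([ 100,   82,   54,   51, 2099], dtype=int32))
(array([0.4479, 0.1196]), array([ 95.4, 168.3]), array([  67,  146,   56,   46, 1958], dtype=int32))
(array([0.4279, 0.0325]), array([183.5, 191.3]), array([ 161,  169,   46,   46, 1641], dtype=int32))
(array([ 0.4296, -0.0343]), array([249.5, 192.2]), array([ 228,  170,   44,   45, 1590], dtype=int32))
[(array([0.7337, 0.8741]), array([ 17.6, 125.5])), (array([0.6808, 0.6295]), array([ 84.3, 141.3])), (array([0.5224, 0.6262]), array([ 80.2, 185. ])), (array([ 0.5192, -0.3408]), array([358.8, 193.1])), (array([0.506 , 0.0875]), array([235.2, 193.6])), (array([0.4457, 0.1224]), array([224.3, 210.6])), (array([ 0.4557, -0.3432]), array([360. , 211.2]))]
```

View pics/w10.png

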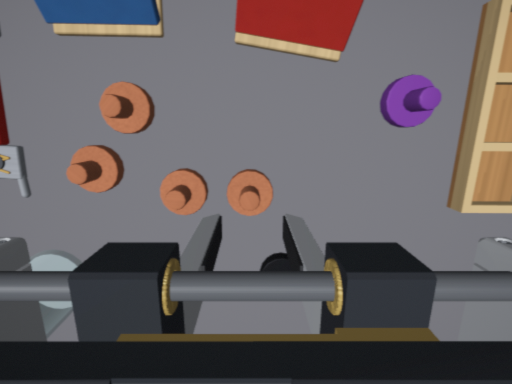

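```bash
python3 -m inch '[{"linear":[0.01,0.04,-0.4],"twist":0,"gripper":0.45},{"linear":[0.01,0.04,-0.75],"twist":0,"gripper":0.45},{"linear":[0.01,0.04,-0.86],"twist":0,"gripper":0.45},{"linear":[0.01,0.04,-0.86],"twist":0,"gripper":0},{"linear":[0.01,0.04,-0.86],"twist":0,"gripper":0},{"linear":[0.01,0.04,-0.86],"twist":0,"gripper":0},{"linear":[0.01,0.04,-0.86],"twist":0,"gripper":0},{"linear":[0.01,0.04,-0.86],"twist":0,"gripper":0},{"linear":[0.01,0.04,-0.86],"twist":0,"gripper":0}]'
python3 -m inch '[{"linear":[0,0,0.3],"twist":0,"gripper":0},{"linear":[0,0,0.7],"twist":0,"gripper":0},{"linear":[0,0,0.7],"twist":0,"gripper":0}]'
python3 -m inch '[{"linear":[0.5,-1,0],"twist":0,"gripper":0},{"linear":[0.5,-1,0],"twist":0,"gripper":0},{"linear":[0.5,-1,0],"twist":0,"gripper":0},{"linear":[0.5,-1,0],"twist":0,"gripper":0}]'
python3 -m inch '[{"linear":[0.5,-1,0],"twist":0,"gripper":0},{"linear":[0.5,-1,0],"twist":0,"gripper":0},{"linear":[0.5,-1,0],"twist":0,"gripper":0},{"linear":[0.5,-1,0],"twist":0,"gripper":0}]'
python3 - <<'E'
from h import *
s=snap('top');
for p in [(343,142.5),(343,147.5),(348,130),(158,143),(203,249),(204,256),(120,230)]: print(ray(s,*p,0.)[:2],ray(s,*p,.115)[:2],dep(s,*p))
s=snap('wrist','w11.png');print(s['obs']['tool_pos'])
E
```

```text
time: 11.72
tool_pos: [0.4302, -0.0362, 0.043]
ee_rot: [3.14, -0.002, 0.034]
wrist_force: [0.5, -1.2, 0.5]
width: 0.0194
time: 11.97
tool_pos: [0.434, -0.0365, 0.1198]
ee_rot: [3.138, -0.014, 0.034]
wrist_force: [1.0, 0.1, 1.2]
width: 0.0191
time: 12.3
tool_pos: [0.4814, -0.14, 0.1123]
ee_rot: [3.138, -0.002, 0.03]
wrist_force: [-0.0, -0.3, -0.8]
width: 0.0193
time: 12.63
tool_pos: [0.5307, -0.2397, 0.1115]
ee_rot: [3.139, -0.001, 0.03]
wrist_force: [-0.2, 1.0, -0.6]
width: 0.0193
[ 0.7068375  -0.29232292] [ 0.66748499 -0.26729371] [ 0.54109868 -0.18690877  0.48433918]
[ 0.68804636 -0.29202133] [ 0.65026673 -0.26701736] [ 0.52876205 -0.18660103  0.48485644]
[ 0.75473364 -0.31119586] [ 0.71137204 -0.28458692] [ 0.57493365 -0.20086118  0.47685049]
[0.686992   0.37215533] [0.64930063 0.34156527] [0.65746354 0.34819023 0.09009418]
[0.31401291 0.1908087 ] [0.30754126 0.17539802] [0.31361379 0.1898583  0.00709222]
[0.29055089 0.18617272] [0.2860431  0.17115009] [0.28622713 0.17176338 0.11030514]
[0.37129001 0.47910093] [0.36002405 0.43955913] [0.3701082  0.47495295 0.01206364]
[ 0.52969751 -0.23703302  0.11136481]
```

View pics/w11.png

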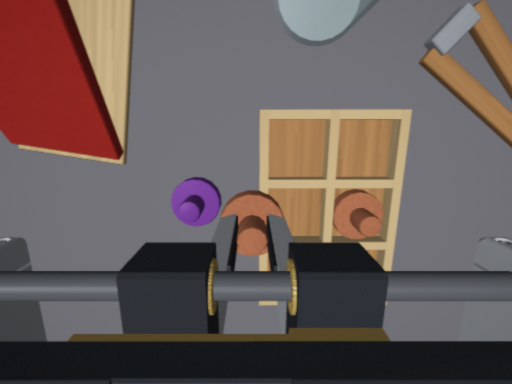

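```bash
python3 -m inch '[{"linear":[0.5,-1,0],"twist":0,"gripper":0},{"linear":[0.5,-1,0],"twist":0,"gripper":0},{"linear":[0.5,-1,0],"twist":0,"gripper":0},{"linear":[0.5,-1,-0.2],"twist":0,"gripper":0},{"linear":[0.5,-1,-0.3],"twist":0,"gripper":0},{"linear":[0.5,-1,-0.3],"twist":0,"gripper":0}]'
python3 -m inch '[{"linear":[0.01,-0.02,-0.1],"twist":0,"gripper":0},{"linear":[0.01,-0.02,-0.18],"twist":0,"gripper":0},{"linear":[0.01,-0.02,-0.24],"twist":0,"gripper":0},{"linear":[0.01,-0.02,-0.29],"twist":0,"gripper":0},{"linear":[0.01,-0.02,-0.33],"twist":0,"gripper":0},{"linear":[0.01,-0.02,-0.34],"twist":0,"gripper":0},{"linear":[0.01,-0.02,-0.34],"twist":0,"gripper":0}]'
python3 - <<'E'
from h import *
s=snap('wrist','w12.png');o=s['obs'];print(o['tool_pos'],o['ee_rot'])
for p in [(240,203),(252,203),(265,203),(218,195),(252,160)]: print(p,dep(s,*p).round(4))
E
```

```text
time: 13.23
tool_pos: [0.5772, -0.3324, 0.0781]
ee_rot: [-3.136, 0.007, 0.035]
wrist_force: [-1.2, 0.7, -1.2]
width: 0.0193
time: 13.82
tool_pos: [0.5805, -0.3371, 0.0489]
ee_rot: [-3.141, -0.0, 0.034]
wrist_force: [-1.2, 1.4, 1.3]
width: 0.0193
[ 0.58052835 -0.33714593  0.04892847] [-3.14118101e+00 -2.81098876e-04  3.40532091e-02]
(240, 203) [ 0.595  -0.3291  0.02  ]
(252, 203) [ 0.5953 -0.3376  0.02  ]
(265, 203) [ 0.5958 -0.3467  0.0205]
(218, 195) [ 0.5976 -0.3123  0.0093]
(252, 160) [ 0.6232 -0.3366 -0.0007]
```

View pics/w12.png

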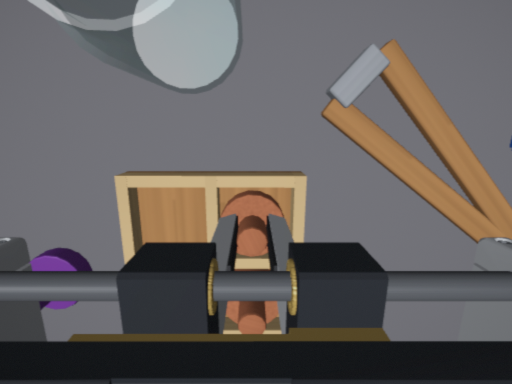

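The third weight is seated (its top is at z≈0.020). I'm releasing it and going on to the fourth.

```bash
python3 -m inch '[{"linear":[0,0,0.02],"twist":0,"gripper":0.45},{"linear":[0,0,0.02],"twist":0,"gripper":0.45},{"linear":[0,0,0.02],"twist":0,"gripper":0.45},{"linear":[0,0,0.02],"twist":0,"gripper":0.45},{"linear":[0,0,0.3],"twist":0,"gripper":0.45},{"linear":[0,0,0.65],"twist":0,"gripper":0.45},{"linear":[0,0,0.8],"twist":0,"gripper":0.45}]'
python3 -m inch '[{"linear":[-0.38,0.93,0],"twist":0,"gripper":0.45},{"linear":[-0.38,0.93,0],"twist":0,"gripper":0.45},{"linear":[-0.38,0.93,0],"twist":0,"gripper":0.45}]'
python3 -m inch '[{"linear":[-0.38,0.93,0],"twist":0,"gripper":0.45},{"linear":[-0.38,0.93,0],"twist":0,"gripper":0.45},{"linear":[-0.38,0.93,0],"twist":0,"gripper":0.45}]'
python3 -m inch '[{"linear":[-0.38,0.93,0],"twist":0,"gripper":0.45},{"linear":[-0.38,0.93,0],"twist":0,"gripper":0.45},{"linear":[-0.38,0.93,0],"twist":0,"gripper":0.45}]'
python3 -m inch '[{"linear":[-0.39,0.92,0],"twist":0,"gripper":0.45},{"linear":[-0.39,0.92,0],"twist":0,"gripper":0.45},{"linear":[-0.39,0.92,0],"twist":0,"gripper":0.45},{"linear":[-0.39,0.92,0],"twist":0,"gripper":0.45},{"linear":[-0.39,0.92,0],"twist":0,"gripper":0.45}]'
python3 - <<'E'
from h import *
s=snap('wrist','w13.png');o=s['obs'];print(o['tool_pos'],o['ee_rot'])
for w in weights(s,200): print(w)
s=snap('top');print([ (w[0],w[1]) for w in weights(s,60)])
E
```

```text
time: 14.45
tool_pos: [0.5818, -0.3387, 0.1325]
ee_rot: [3.138, -0.005, 0.034]
wrist_force: [0.6, -0.5, 1.2]
width: 0.0422
time: 14.7
tool_pos: [0.541, -0.2412, 0.1282]
ee_rot: [-3.139, 0.001, 0.035]
wrist_force: [-0.0, 0.7, -0.5]
width: 0.0424
time: 14.95
tool_pos: [0.5025, -0.1479, 0.1279]
ee_rot: [-3.139, 0.001, 0.036]
wrist_force: [0.5, -0.2, 0.4]
width: 0.0422
time: 15.2
tool_pos: [0.4645, -0.0552, 0.128]
ee_rot: [-3.14, 0.001, 0.036]
wrist_force: [0.2, 0.5, 0.3]
width: 0.0422
time: 15.62
tool_pos: [0.4275, 0.0337, 0.1284]
ee_rot: [3.141, -0.001, 0.036]
wrist_force: [0.2, 0.4, 0.3]
width: 0.0422
[0.42752102 0.03370899 0.12841375] [ 3.14067099e+00 -1.18353724e-03  3.58794527e-02]
(array([0.5073, 0.0868]), array([198.1, 111.2]), array([ 174,   86,   49,   51, 1944], dtype=int32))
(array([0.4481, 0.1208]), array([164.5, 171.7]), array([ 141,  149,   48,   47, 1737], dtype=int32))
(array([0.4278, 0.0344]), array([250.4, 194.5]), array([ 229,  172,   44,   46, 1578], dtype=int32))
[(array([0.7332, 0.8739]), array([ 17.6, 125.6])), (array([0.6806, 0.6297]), array([ 84.2, 141.4])), (array([ 0.5803, -0.3388]), array([357.8, 175.9])), (array([0.5222, 0.6267]), array([ 80., 185.])), (array([ 0.5193, -0.3409]), array([358.9, 193.1])), (array([ 0.4558, -0.3432]), array([360. , 211.2])), (array([0.418 , 0.0346]), array([249.7, 219.3]))]
```

```bash
python3 -m inch '[{"linear":[0,0.01,-0.4],"twist":0,"gripper":0.45},{"linear":[0,0.01,-0.75],"twist":0,"gripper":0.45},{"linear":[0,0.01,-0.86],"twist":0,"gripper":0.45},{"linear":[0,0.01,-0.86],"twist":0,"gripper":0},{"linear":[0,0.01,-0.86],"twist":0,"gripper":0},{"linear":[0,0.01,-0.86],"twist":0,"gripper":0},{"linear":[0,0.01,-0.86],"twist":0,"gripper":0},{"linear":[0,0.01,-0.86],"twist":0,"gripper":0},{"linear":[0,0.01,-0.86],"twist":0,"gripper":0}]'
python3 -m inch '[{"linear":[0,0,0.3],"twist":0,"gripper":0},{"linear":[0,0,0.7],"twist":0,"gripper":0},{"linear":[0,0,0.7],"twist":0,"gripper":0}]'
python3 -m inch '[{"linear":[0.07,-1,0],"twist":0,"gripper":0},{"linear":[0.07,-1,0],"twist":0,"gripper":0},{"linear":[0.07,-1,0],"twist":0,"gripper":0}]'
python3 -m inch '[{"linear":[0.1,-1,0],"twist":0,"gripper":0},{"linear":[0.1,-1,0],"twist":0,"gripper":0},{"linear":[0.1,-1,0],"twist":0,"gripper":0}]'
python3 -m inch '[{"linear":[0.1,-1,0],"twist":0,"gripper":0},{"linear":[0.1,-1,0],"twist":0,"gripper":0},{"linear":[0.1,-1,0],"twist":0,"gripper":0},{"linear":[0.1,-1,0],"twist":0,"gripper":0}]'
python3 -m inch '[{"linear":[0,-0.14,0],"twist":0,"gripper":0},{"linear":[0,-0.14,-0.15],"twist":0,"gripper":0},{"linear":[0,-0.14,-0.3],"twist":0,"gripper":0},{"linear":[0,-0.14,-0.3],"twist":0,"gripper":0}]'
python3 -m inch '[{"linear":[0,0,-0.1],"twist":0,"gripper":0},{"linear":[0,0,-0.18],"twist":0,"gripper":0},{"linear":[0,0,-0.24],"twist":0,"gripper":0},{"linear":[0,0,-0.29],"twist":0,"gripper":0},{"linear":[0,0,-0.33],"twist":0,"gripper":0},{"linear":[0,0,-0.34],"twist":0,"gripper":0},{"linear":[0,0,-0.34],"twist":0,"gripper":0}]'
python3 - <<'E'
from h import *
s=snap('wrist','w14.png');o=s['obs'];print(o['tool_pos'],o['ee_rot'])
for p in [(240,203),(252,203),(265,203),(218,195),(252,160)]: print(p,dep(s,*p).round(4))
E
```

```text
time: 16.47
tool_pos: [0.4284, 0.034, 0.0431]
ee_rot: [3.141, -0.002, 0.034]
wrist_force: [0.9, -1.3, 2.0]
width: 0.0189
time: 16.72
tool_pos: [0.432, 0.0343, 0.1197]
ee_rot: [3.14, -0.014, 0.034]
wrist_force: [1.2, -0.8, -0.6]
width: 0.0192
time: 16.97
tool_pos: [0.4348, -0.0687, 0.1127]
ee_rot: [3.139, -0.001, 0.033]
wrist_force: [-0.0, -0.0, -1.2]
width: 0.0191
time: 17.22
tool_pos: [0.4445, -0.1698, 0.1122]
ee_rot: [3.139, -0.001, 0.031]
wrist_force: [0.6, 0.1, -0.8]
width: 0.0194
time: 17.55
tool_pos: [0.4544, -0.2692, 0.1118]
ee_rot: [3.14, 0.0, 0.029]
wrist_force: [0.6, 0.2, -0.0]
width: 0.0191
time: 17.88
tool_pos: [0.4527, -0.2775, 0.0789]
ee_rot: [-3.137, 0.005, 0.035]
wrist_force: [-0.7, 1.0, -0.9]
width: 0.019
time: 18.47
tool_pos: [0.4547, -0.2794, 0.0489]
ee_rot: [-3.142, -0.0, 0.034]
wrist_force: [-0.3, 0.4, 2.2]
width: 0.0191
[ 0.45466704 -0.27944692  0.04886906] [-3.14152666e+00 -3.47171165e-04  3.39458201e-02]
(240, 203) [ 0.4698 -0.2715  0.0221]
(252, 203) [ 0.4698 -0.2799  0.021 ]
(265, 203) [ 0.4701 -0.289   0.021 ]
(218, 195) [ 0.4717 -0.2546  0.0092]
(252, 160) [ 0.498  -0.2789  0.0043]
```

View pics/w14.png

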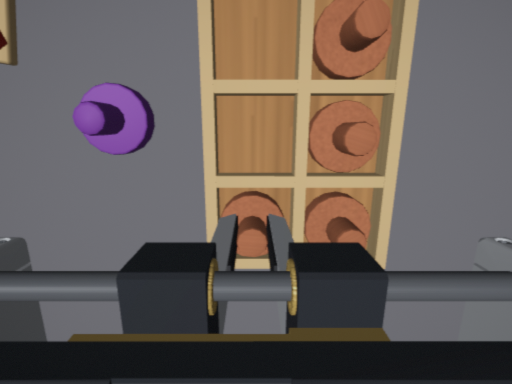

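```bash
python3 -m inch '[{"linear":[0,0,0.02],"twist":0,"gripper":0.45},{"linear":[0,0,0.02],"twist":0,"gripper":0.45},{"linear":[0,0,0.02],"twist":0,"gripper":0.45},{"linear":[0,0,0.02],"twist":0,"gripper":0.45},{"linear":[0,0,0.3],"twist":0,"gripper":0.45},{"linear":[0,0,0.65],"twist":0,"gripper":0.45},{"linear":[0,0,0.8],"twist":0,"gripper":0.45}]'
python3 -m inch '[{"linear":[0,1,0],"twist":0,"gripper":0.45},{"linear":[0,1,0],"twist":0,"gripper":0.45},{"linear":[0,1,0],"twist":0,"gripper":0.45}]'
python3 -m inch '[{"linear":[0,1,0],"twist":0,"gripper":0.45},{"linear":[0,1,0],"twist":0,"gripper":0.45},{"linear":[0,1,0],"twist":0,"gripper":0.45}]'
python3 -m inch '[{"linear":[0,1,0],"twist":0,"gripper":0.45},{"linear":[0,1,0],"twist":0,"gripper":0.45},{"linear":[0,1,0],"twist":0,"gripper":0.45}]'
python3 -m inch '[{"linear":[-0.07,1,0],"twist":0,"gripper":0.45},{"linear":[-0.07,1,0],"twist":0,"gripper":0.45},{"linear":[-0.07,1,0],"twist":0,"gripper":0.45},{"linear":[-0.07,1,0],"twist":0,"gripper":0.45},{"linear":[-0.07,1,0],"twist":0,"gripper":0.45}]'
python3 - <<'E'
from h import *
s=snap('wrist','w15.png');o=s['obs'];print(o['tool_pos'],o['ee_rot'])
for w in weights(s,200): print(w)
s=snap('top');print([ (w[0],w[1]) for w in weights(s,60)])
E
```

```text
time: 19.1
tool_pos: [0.4559, -0.2807, 0.1321]
ee_rot: [3.138, -0.004, 0.034]
wrist_force: [-0.1, -1.2, 0.1]
width: 0.0426
time: 19.35
tool_pos: [0.4543, -0.1764, 0.1286]
ee_rot: [-3.14, -0.001, 0.035]
wrist_force: [-0.7, -0.7, -0.0]
width: 0.0422
time: 19.6
tool_pos: [0.4539, -0.0758, 0.1281]
ee_rot: [-3.14, -0.0, 0.036]
wrist_force: [-1.1, -1.0, 1.3]
width: 0.0424
time: 19.85
tool_pos: [0.454, 0.0243, 0.1282]
ee_rot: [-3.14, -0.0, 0.037]
wrist_force: [-0.5, -0.9, 0.3]
width: 0.0421
time: 20.27
tool_pos: [0.4473, 0.1208, 0.1281]
ee_rot: [3.141, 0.0, 0.036]
wrist_force: [-0.3, 0.2, -0.4]
width: 0.0423
[0.44732167 0.12084964 0.12807195] [3.14073095e+00 7.92579866e-06 3.62353647e-02]
(array([0.5077, 0.0883]), array([287. , 135.4]), array([ 263,  112,   48,   48, 1806], dtype=int32))
(array([0.4485, 0.1227]), array([249.2, 193.6]), array([ 227,  171,   45,   46, 1591], dtype=int32))
[(array([0.7335, 0.8742]), array([ 17.6, 125.5])), (array([0.6808, 0.6291]), array([ 84.4, 141.4])), (array([ 0.5804, -0.3387]), array([357.8, 175.9])), (array([0.5227, 0.6257]), array([ 80.3, 184.9])), (array([ 0.5192, -0.3408]), array([358.8, 193.1])), (array([ 0.4542, -0.2811]), array([341.9, 211.2])), (array([ 0.4556, -0.3436]), array([360.1, 211.3])), (array([0.4379, 0.1236]), array([223.9, 212.8]))]
```

```bash
python3 -m inch '[{"linear":[0,0.02,-0.4],"twist":0,"gripper":0.45},{"linear":[0,0.02,-0.75],"twist":0,"gripper":0.45},{"linear":[0,0.02,-0.86],"twist":0,"gripper":0.45},{"linear":[0,0.02,-0.86],"twist":0,"gripper":0},{"linear":[0,0.02,-0.86],"twist":0,"gripper":0},{"linear":[0,0.02,-0.86],"twist":0,"gripper":0},{"linear":[0,0.02,-0.86],"twist":0,"gripper":0},{"linear":[0,0.02,-0.86],"twist":0,"gripper":0},{"linear":[0,0.02,-0.86],"twist":0,"gripper":0}]'
python3 -m inch '[{"linear":[0,0,0.3],"twist":0,"gripper":0},{"linear":[0,0,0.7],"twist":0,"gripper":0},{"linear":[0,0,0.7],"twist":0,"gripper":0}]'
python3 -m inch '[{"linear":[0.17,-1,0],"twist":0,"gripper":0},{"linear":[0.17,-1,0],"twist":0,"gripper":0},{"linear":[0.17,-1,0],"twist":0,"gripper":0}]'
python3 -m inch '[{"linear":[0.17,-1,0],"twist":0,"gripper":0},{"linear":[0.17,-1,0],"twist":0,"gripper":0},{"linear":[0.17,-1,0],"twist":0,"gripper":0}]'
python3 -m inch '[{"linear":[0.17,-1,0],"twist":0,"gripper":0},{"linear":[0.17,-1,0],"twist":0,"gripper":0},{"linear":[0.17,-1,0],"twist":0,"gripper":0}]'
python3 -m inch '[{"linear":[0.18,-1,0],"twist":0,"gripper":0},{"linear":[0.18,-1,0],"twist":0,"gripper":0},{"linear":[0.18,-1,0],"twist":0,"gripper":0},{"linear":[0.18,-1,-0.15],"twist":0,"gripper":0},{"linear":[0.18,-1,-0.3],"twist":0,"gripper":0},{"linear":[0.18,-1,-0.3],"twist":0,"gripper":0}]'
python3 - <<'E'
from h import *
s=snap('wrist','w16.png');o=s['obs'];print(o['tool_pos'],o['ee_rot'])
E
```

```text
time: 21.12
tool_pos: [0.4483, 0.1221, 0.0432]
ee_rot: [3.141, -0.002, 0.034]
wrist_force: [1.5, -0.7, 2.1]
width: 0.0191
time: 21.37
tool_pos: [0.4521, 0.1231, 0.12]
ee_rot: [-3.14, -0.014, 0.034]
wrist_force: [1.6, 0.3, 0.2]
width: 0.0199
time: 21.62
tool_pos: [0.4651, 0.0194, 0.1127]
ee_rot: [3.139, -0.002, 0.033]
wrist_force: [-0.4, -0.1, -0.5]
width: 0.0192
time: 21.87
tool_pos: [0.4819, -0.0817, 0.1122]
ee_rot: [3.139, -0.001, 0.031]
wrist_force: [-0.1, -0.4, -0.6]
width: 0.0192
time: 22.12
tool_pos: [0.4988, -0.1821, 0.1121]
ee_rot: [3.139, -0.001, 0.031]
wrist_force: [-0.1, -0.7, -0.2]
width: 0.0193
time: 22.62
tool_pos: [0.5144, -0.2769, 0.0782]
ee_rot: [-3.138, 0.006, 0.033]
wrist_force: [-0.4, 0.7, -2.2]
width: 0.0194
[ 0.51440148 -0.27694556  0.07820444] [-3.13752748  0.00575926  0.03277558]
```

View pics/w16.png

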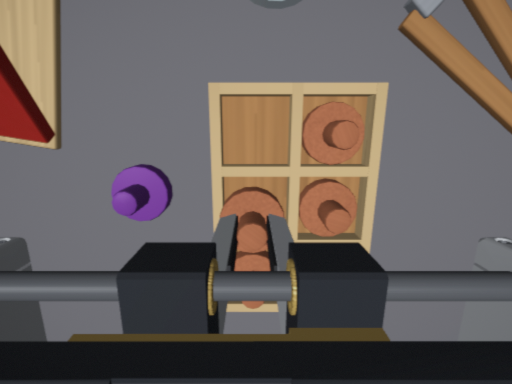

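Aligned over the pocket. Lowering.

```bash
python3 -m inch '[{"linear":[0,0,-0.1],"twist":0,"gripper":0},{"linear":[0,0,-0.18],"twist":0,"gripper":0},{"linear":[0,0,-0.24],"twist":0,"gripper":0},{"linear":[0,0,-0.29],"twist":0,"gripper":0},{"linear":[0,0,-0.33],"twist":0,"gripper":0},{"linear":[0,0,-0.34],"twist":0,"gripper":0},{"linear":[0,0,-0.34],"twist":0,"gripper":0}]'
python3 - <<'E'
from h import *
s=snap('wrist','w17.png');o=s['obs'];print(o['tool_pos'],o['ee_rot'])
for p in [(240,203),(252,203),(265,203),(218,195),(252,160)]: print(p,dep(s,*p).round(4))
E
```

```text
time: 23.25
tool_pos: [0.5164, -0.2771, 0.049]
ee_rot: [-3.141, 0.0, 0.034]
wrist_force: [-1.6, 1.7, 2.9]
width: 0.0196
[ 0.51641113 -0.27706188  0.04903846] [-3.14092728e+00  2.27372922e-04  3.42681167e-02]
(240, 203) [ 0.5309 -0.269   0.0201]
(252, 203) [ 0.5316 -0.2775  0.0214]
(265, 203) [ 0.5316 -0.2866  0.0205]
(218, 195) [ 0.5335 -0.2522  0.0098]
(252, 160) [ 0.5599 -0.2765  0.006 ]
```

```bash
python3 -m inch '[{"linear":[0,0,0.02],"twist":0,"gripper":0.45},{"linear":[0,0,0.02],"twist":0,"gripper":0.45},{"linear":[0,0,0.02],"twist":0,"gripper":0.45},{"linear":[0,0,0.02],"twist":0,"gripper":0.45},{"linear":[0,0,0.3],"twist":0,"gripper":0.45},{"linear":[0,0,0.65],"twist":0,"gripper":0.45},{"linear":[0,0,0.8],"twist":0,"gripper":0.45}]'
python3 -m inch '[{"linear":[-0.1,0.92,0],"twist":0,"gripper":0.45},{"linear":[-0.1,0.92,0],"twist":0,"gripper":0.45},{"linear":[-0.1,0.92,0],"twist":0,"gripper":0.45}]'
python3 -m inch '[{"linear":[0,0.92,0],"twist":0,"gripper":0.45},{"linear":[0,0.92,0],"twist":0,"gripper":0.45},{"linear":[0,0.92,0],"twist":0,"gripper":0.45}]'
python3 -m inch '[{"linear":[0,0.92,0],"twist":0,"gripper":0.45},{"linear":[0,0.92,0],"twist":0,"gripper":0.45},{"linear":[0,0.92,0],"twist":0,"gripper":0.45}]'
python3 -m inch '[{"linear":[0,0.9,0],"twist":0,"gripper":0.45},{"linear":[0,0.9,0],"twist":0,"gripper":0.45},{"linear":[0,0.9,0],"twist":0,"gripper":0.45},{"linear":[0,0.9,0],"twist":0,"gripper":0.45},{"linear":[0,0.9,0],"twist":0,"gripper":0.45}]'
python3 - <<'E'
from h import *
s=snap('wrist','w18.png');o=s['obs'];print(o['tool_pos'],o['ee_rot'])
for w in weights(s,200): print(w)
s=snap('top','t18.png');print([ (w[0],w[1]) for w in weights(s,60)])
E
```

```text
time: 23.88
tool_pos: [0.518, -0.2787, 0.1322]
ee_rot: [3.138, -0.005, 0.034]
wrist_force: [0.7, 0.3, 0.3]
width: 0.0419
time: 24.13
tool_pos: [0.506, -0.1813, 0.1285]
ee_rot: [-3.139, -0.0, 0.037]
wrist_force: [-0.7, 0.4, 0.2]
width: 0.0422
time: 24.38
tool_pos: [0.5061, -0.0889, 0.128]
ee_rot: [-3.139, -0.0, 0.038]
wrist_force: [-0.3, 0.0, -0.2]
width: 0.0419
time: 24.63
tool_pos: [0.5062, 0.0028, 0.1281]
ee_rot: [-3.139, -0.0, 0.038]
wrist_force: [-0.8, -0.3, -0.5]
width: 0.0425
time: 25.05
tool_pos: [0.5067, 0.0876, 0.1279]
ee_rot: [3.14, 0.0, 0.035]
wrist_force: [-0.5, -0.3, -0.6]
width: 0.0425
[0.50666537 0.08764978 0.12793701] [3.14011018e+00 2.35858245e-04 3.46083122e-02]
(array([0.5089, 0.0877]), array([251. , 192.7]), array([ 229,  170,   45,   46, 1594], dtype=int32))
[(array([0.7337, 0.8742]), array([ 17.6, 125.5])), (array([0.6805, 0.6287]), array([ 84.5, 141.4])), (array([ 0.5807, -0.3389]), array([357.9, 175.8])), (array([0.5229, 0.625 ]), array([ 80.5, 184.8])), (array([ 0.5179, -0.2788]), array([340.9, 193. ])), (array([ 0.5194, -0.3408]), array([358.8, 193. ])), (array([0.5038, 0.0876]), array([235.1, 194.2])), (array([ 0.4539, -0.281 ]), array([341.9, 211.3])), (array([ 0.4554, -0.3431]), array([359.9, 211.3]))]
```

View pics/w18.png

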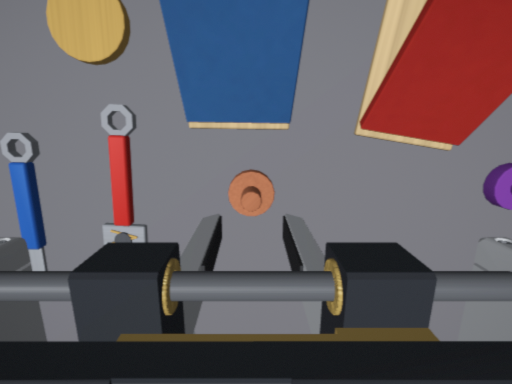

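```bash
python3 -m inch '[{"linear":[0.01,0,-0.4],"twist":0,"gripper":0.45},{"linear":[0.01,0,-0.75],"twist":0,"gripper":0.45},{"linear":[0.01,0,-0.86],"twist":0,"gripper":0.45},{"linear":[0.01,0,-0.86],"twist":0,"gripper":0},{"linear":[0.01,0,-0.86],"twist":0,"gripper":0},{"linear":[0.01,0,-0.86],"twist":0,"gripper":0},{"linear":[0.01,0,-0.86],"twist":0,"gripper":0},{"linear":[0.01,0,-0.86],"twist":0,"gripper":0},{"linear":[0.01,0,-0.86],"twist":0,"gripper":0}]'
python3 -m inch '[{"linear":[0,0,0.3],"twist":0,"gripper":0},{"linear":[0,0,0.7],"twist":0,"gripper":0},{"linear":[0,0,0.7],"twist":0,"gripper":0}]'
python3 -m inch '[{"linear":[0,-1,0],"twist":0,"gripper":0},{"linear":[0,-1,0],"twist":0,"gripper":0},{"linear":[0,-1,0],"twist":0,"gripper":0}]'
python3 -m inch '[{"linear":[0,-1,0],"twist":0,"gripper":0},{"linear":[0,-1,0],"twist":0,"gripper":0},{"linear":[0,-1,0],"twist":0,"gripper":0}]'
python3 -m inch '[{"linear":[0,-1,0],"twist":0,"gripper":0},{"linear":[0,-1,0],"twist":0,"gripper":0},{"linear":[0,-1,0],"twist":0,"gripper":0}]'
python3 -m inch '[{"linear":[0.71,-0.64,0],"twist":0,"gripper":0},{"linear":[0.71,-0.64,0],"twist":0,"gripper":0},{"linear":[0.71,-0.64,0],"twist":0,"gripper":0},{"linear":[0.71,-0.64,-0.15],"twist":0,"gripper":0},{"linear":[0.71,-0.64,-0.3],"twist":0,"gripper":0},{"linear":[0.71,-0.64,-0.3],"twist":0,"gripper":0}]'
python3 - <<'E'
from h import *
s=snap('wrist','w19.png');o=s['obs'];print(o['tool_pos'],o['ee_rot'])
E
```

```text
time: 25.9
tool_pos: [0.5082, 0.088, 0.0431]
ee_rot: [3.141, -0.002, 0.034]
wrist_force: [-0.5, -0.8, 1.3]
width: 0.0196
time: 26.15
tool_pos: [0.5121, 0.0888, 0.1203]
ee_rot: [-3.141, -0.014, 0.034]
wrist_force: [2.0, 0.1, 0.3]
width: 0.0193
time: 26.4
tool_pos: [0.5075, -0.0149, 0.1125]
ee_rot: [3.139, -0.001, 0.033]
wrist_force: [-0.1, 0.5, -1.9]
width: 0.0193
time: 26.65
tool_pos: [0.5072, -0.1159, 0.1122]
ee_rot: [3.139, -0.0, 0.031]
wrist_force: [-0.1, -0.8, -1.6]
width: 0.0192
time: 26.9
tool_pos: [0.5071, -0.2163, 0.1121]
ee_rot: [3.139, -0.0, 0.03]
wrist_force: [-0.1, 0.6, -0.6]
width: 0.0194
time: 27.4
tool_pos: [0.5766, -0.2747, 0.0778]
ee_rot: [-3.138, 0.006, 0.034]
wrist_force: [-1.4, 1.1, -2.1]
width: 0.0195
[ 0.57661708 -0.27471844  0.07775059] [-3.13764854  0.00628988  0.03350179]
```

View pics/w19.png

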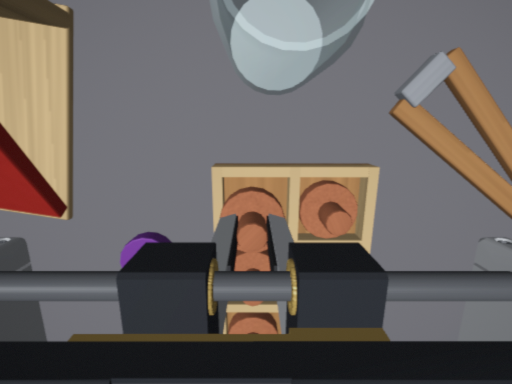

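```bash
python3 -m inch '[{"linear":[0,0,-0.1],"twist":0,"gripper":0},{"linear":[0,0,-0.18],"twist":0,"gripper":0},{"linear":[0,0,-0.24],"twist":0,"gripper":0},{"linear":[0,0,-0.29],"twist":0,"gripper":0},{"linear":[0,0,-0.33],"twist":0,"gripper":0},{"linear":[0,0,-0.34],"twist":0,"gripper":0},{"linear":[0,0,-0.34],"twist":0,"gripper":0}]'
python3 - <<'E'
from h import *
s=snap('wrist','w20.png');o=s['obs'];print(o['tool_pos'],o['ee_rot'])
for p in [(240,203),(252,203),(265,203),(218,195),(252,160)]: print(p,dep(s,*p).round(4))
E
```

```text
time: 28.03
tool_pos: [0.5784, -0.2752, 0.049]
ee_rot: [-3.141, -0.0, 0.034]
wrist_force: [-1.9, 0.6, 2.1]
width: 0.0195
[ 0.5783969  -0.27522171  0.04895999] [-3.14118850e+00 -5.84418069e-06  3.40236648e-02]
(240, 203) [ 0.5932 -0.2672  0.021 ]
(252, 203) [ 0.5936 -0.2757  0.0216]
(265, 203) [ 0.5937 -0.2848  0.0207]
(218, 195) [ 0.5953 -0.2503  0.0089]
(252, 160) [ 6.211e-01 -2.747e-01 -6.000e-04]
```

The sixth weight is seated. Now I'm releasing it and going up to look at the pegs.

```bash
python3 -m inch '[{"linear":[0,0,0.02],"twist":0,"gripper":0.45},{"linear":[0,0,0.02],"twist":0,"gripper":0.45},{"linear":[0,0,0.02],"twist":0,"gripper":0.45},{"linear":[0,0,0.02],"twist":0,"gripper":0.45},{"linear":[0,0,0.3],"twist":0,"gripper":0.45},{"linear":[0,0,0.65],"twist":0,"gripper":0.45},{"linear":[0,0,1],"twist":0,"gripper":0.45}]'
python3 -m inch '[{"linear":[0.2,0.7,1],"twist":-0.032,"gripper":0.45},{"linear":[0.2,0.7,1],"twist":-0.032,"gripper":0.45},{"linear":[0.2,0.7,1],"twist":-0.032,"gripper":0.45},{"linear":[0.2,0.7,1],"twist":-0.032,"gripper":0.45}]'
python3 -m inch '[{"linear":[0.2,1,0.3],"twist":0,"gripper":0.45},{"linear":[0.2,1,0.3],"twist":0,"gripper":0.45},{"linear":[0.2,1,0.3],"twist":0,"gripper":0.45}]'
python3 -m inch '[{"linear":[0.2,1,0],"twist":0,"gripper":0.45},{"linear":[0.2,1,0],"twist":0,"gripper":0.45},{"linear":[0.2,1,0],"twist":0,"gripper":0.45},{"linear":[0.2,1,0],"twist":0,"gripper":0.45},{"linear":[0.2,1,0],"twist":0,"gripper":0.45},{"linear":[0.2,1,0],"twist":0,"gripper":0.45},{"linear":[0.2,1,0],"twist":0,"gripper":0.45}]'
python3 - <<'E'
from h import *
s=snap('wrist','w21.png');o=s['obs'];print(o['tool_pos'],o['ee_rot'],o['qvel'].round(3))
s=snap('top','t21.png')
E
```

```text
time: 28.67
tool_pos: [0.5776, -0.2752, 0.1476]
ee_rot: [-3.14, 0.003, 0.034]
wrist_force: [0.5, -0.3, 0.8]
width: 0.0424
time: 29.0
tool_pos: [0.6022, -0.2028, 0.258]
ee_rot: [3.137, -0.015, 0.005]
wrist_force: [0.6, -0.5, 0.8]
width: 0.0424
time: 29.25
tool_pos: [0.6192, -0.1027, 0.2793]
ee_rot: [-3.141, -0.002, 0.002]
wrist_force: [-0.5, -0.2, 0.9]
width: 0.0422
time: 29.83
tool_pos: [0.6383, -0.0073, 0.2779]
ee_rot: [3.141, 0.0, -0.002]
wrist_force: [-0.2, -0.4, 0.0]
width: 0.0423
[ 0.63834262 -0.00725615  0.2779018 ] [ 3.14092991e+00  3.95795183e-04 -1.78159205e-03] [-0.007 -0.    -0.003  0.005  0.     0.003]
```

View pics/w21.png

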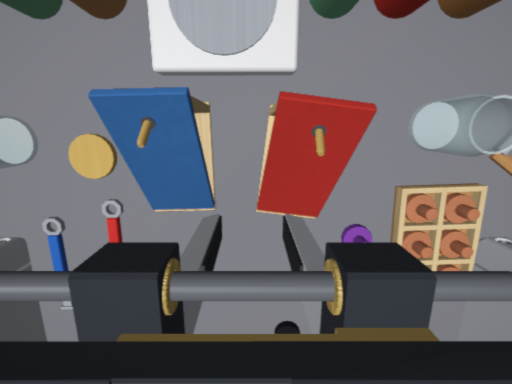

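View pics/t21.png

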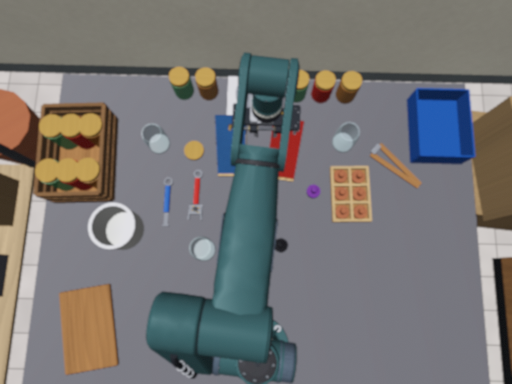

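Run:
```python
from h import *
s=snap('wrist');np.save('w21.npy',s,allow_pickle=True)
img=cv2.cvtColor(s['image'],cv2.COLOR_RGB2BGR)
a=cv2.resize(img[110:160,120:170],None,fx=8,fy=8,interpolation=cv2.INTER_CUBIC)
b=cv2.resize(img[115:165,295:345],None,fx=8,fy=8,interpolation=cv2.INTER_CUBIC)
cv2.imwrite('pics/pegs.png',np.hstack([a,b]))
sc=cv2.imread('pics/scene0.png')
a=cv2.resize(sc[205:245,215:255],None,fx=10,fy=10,interpolation=cv2.INTER_CUBIC)
b=cv2.resize(sc[205:245,280:320],None,fx=10,fy=10,interpolation=cv2.INTER_CUBIC)
cv2.imwrite('pics/pegs_sc.png',np.hstack([a,b]))
c=cloud(s);hsv=cv2.cvtColor(s['image'],cv2.COLOR_RGB2HSV);H,S,V=[hsv[...,i].astype(int) for i in range(3)]
for nm,f,r in [('blue',(H>100)&(H<125)&(S>120),(85,215,90,220)),('red',((H<4)|(H>174))&(S>150),(90,222,255,378))]:
    roi=np.zeros(H.shape,bool);roi[r[0]:r[1],r[2]:r[3]]=1
    P=c[roi&f]; A=np.c_[P[:,:2],np.ones(len(P))]
    for _ in range(4):
        k=np.linalg.lstsq(A,P[:,2],rcond=None)[0];e=P[:,2]-A@k;g=abs(e)<.006;P=P[g];A=A[g]
    print(nm,k,np.degrees(np.arctan(np.hypot(*k[:2]))),np.degrees(np.arctan2(k[1],k[0])),cv2.minAreaRect((P[:,:2]*1000).astype(np.float32)),P[:,2].min(),P[:,2].max(),len(P))
```

```text
blue [ 0.83678587  0.01179043 -0.46838771] 39.92491561287045 0.8072522224644187 ((660.3905029296875, 105.02531433105469), (160.66835021972656, 95.71629333496094), 1.549126386642456) 0.01731026236171823 0.15042916213939422 7177
red [ 0.83025463 -0.10108818 -0.46357679] 39.90863952893019 -6.941914938793674 ((651.3075561523438, -74.19453430175781), (98.66465759277344, 161.52545166015625), 82.7031021118164) 0.016500052495036 0.1507370166587687 8593
```

View pics/pegs.png

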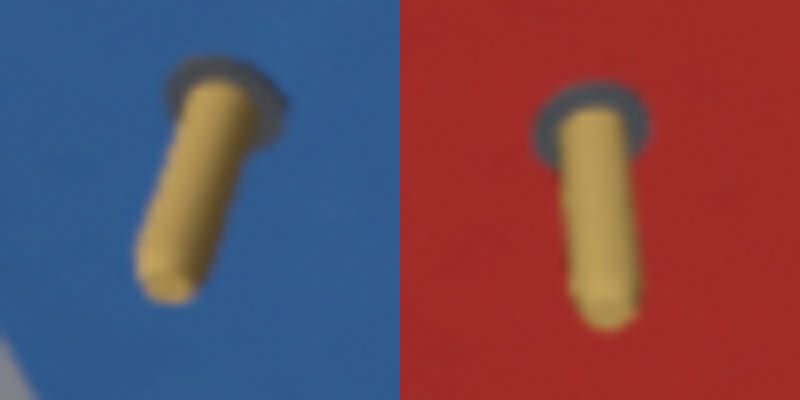

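View pics/pegs_sc.png

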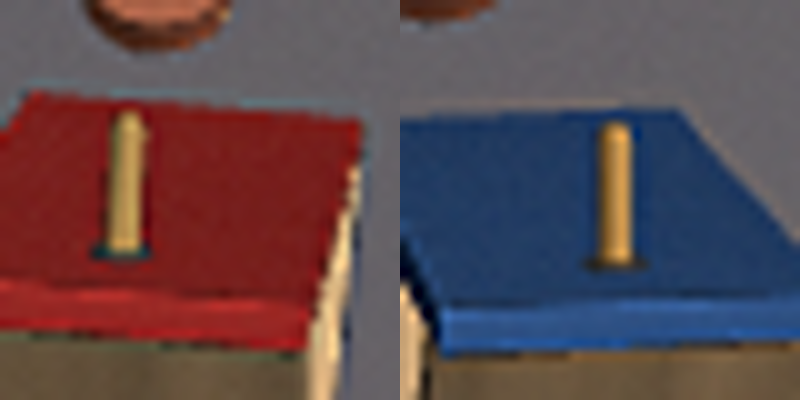

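Run:
```python
from h import *
s=np.load('w21.npy',allow_pickle=True).item()
sc=snap('scene')
def plray(s,u,v,k):
    R,c=cam(s);d=R@np.linalg.inv(s['mtx'])@np.array([u,v,1.]);n=np.array([k[0],k[1],-1]);t=-(n@c+k[2])/(n@d);return c+t*d
def two(s,a,t,b):
    R1,c1=cam(s);R2,c2=cam(t);d1=R1@np.linalg.inv(s['mtx'])@np.r_[a,1.];d2=R2@np.linalg.inv(t['mtx'])@np.r_[b,1.]
    q=np.linalg.lstsq(np.c_[d1,-d2],c2-c1,rcond=None)[0];p,r=c1+d1*q[0],c2+d2*q[1];return (p+r)/2,np.linalg.norm(p-r)
for nm,k,yaw,ctr,bp,tp,sb,st in [('blue',(.8368,.0118,-.4684),1.2,(.6604,.105),(146.9,121.6),(141.3,145),(280+21.7,205+26.3),(280+21.5,205+12.8)),('red',(.8303,-.1011,-.4636),-7.1,(.6513,-.0742),(319.1,129),(320.8,154),(215+12.5,205+25),(215+12.8,205+11.8))]:
    a=np.radians(yaw);g=np.array(ctr)+.0536*np.array([np.cos(a),np.sin(a)])
    n=np.array([-np.cos(a)*np.sin(np.radians(40)),-np.sin(a)*np.sin(np.radians(40)),np.cos(np.radians(40))])
    g3=np.r_[g,k[0]*g[0]+k[1]*g[1]+k[2]]
    b=plray(s,*bp,k)
    print(nm,'geo base',g3.round(4),'ray base',b.round(4),'2view base',two(s,bp,sc,sb),'2view tip',two(s,tp,sc,st))
    print('  exp tip',(b+n*.036).round(4),'proj',proj(s,b+n*.036),tp,'scene',proj(sc,b),sb,proj(sc,b+n*.036),st)
```

```text
blue geo base [0.714  0.1061 0.1303] ray base [0.7112 0.1063 0.128 ] 2view base (array([0.71084088, 0.10820325, 0.12784493]), np.float64(0.0035263386314429456)) 2view tip (array([0.68690706, 0.10763028, 0.15180488]), np.float64(0.004569384041999692))
  exp tip [0.6881 0.1058 0.1556] proj [139.20138746 144.70091855] (141.3, 145) scene [300.33393877 231.69130505] (301.7, 231.3) [300.18902992 217.69779035] (301.5, 217.8)
red geo base [ 0.7045 -0.0808  0.1295] ray base [ 0.7032 -0.0817  0.1285] 2view base (array([ 0.70378984, -0.07830849,  0.13383063]), np.float64(0.004225670528747405)) 2view tip (array([ 0.67913471, -0.07657131,  0.15557366]), np.float64(0.0035696479012722092))
  exp tip [ 0.6802 -0.0788  0.1561] proj [321.49846155 152.40944746] (320.8, 154) scene [225.4321719  230.78535151] (227.5, 230) [226.22709287 216.77481382] (227.8, 216.8)
```

```bash
python3 -m inch '[{"linear":[-0.64,1,0],"twist":-0.017,"gripper":0.45},{"linear":[-0.64,1,0],"twist":-0.017,"gripper":0.45},{"linear":[-0.64,1,0],"twist":-0.017,"gripper":0.45},{"linear":[-0.64,1,0],"twist":-0.017,"gripper":0.45}]'
python3 -m inch '[{"linear":[-0.64,1,-0.4],"twist":0,"gripper":0.45},{"linear":[-0.64,1,-0.4],"twist":0,"gripper":0.45},{"linear":[-0.64,1,-0.4],"twist":0,"gripper":0.45},{"linear":[-0.64,1,-0.4],"twist":0,"gripper":0.45}]'
python3 -m inch '[{"linear":[0,0.28,-0.7],"twist":0,"gripper":0.45},{"linear":[0,0.28,-0.7],"twist":0,"gripper":0.45},{"linear":[0,0.28,-0.7],"twist":0,"gripper":0.45},{"linear":[0,0.28,-0.7],"twist":0,"gripper":0.45},{"linear":[0,0.28,-0.7],"twist":0,"gripper":0.45},{"linear":[0,0.28,-0.7],"twist":0,"gripper":0.45}]'
python3 - <<'E'
from h import *
s=snap('wrist','w22.png');o=s['obs'];print(o['tool_pos'],o['ee_rot'],o['qvel'].round(3))
hsv=cv2.cvtColor(s['image'],cv2.COLOR_RGB2HSV);H,S,V=[hsv[...,i].astype(int) for i in range(3)]
m=(((H<5)|(H>174))&(S>130)).astype(np.uint8);m[:,:180]=0;m[:,330:]=0
n,l,st,ce=cv2.connectedComponentsWithStats(m);print(st[1:],ce[1:])
i=1+np.argmax(st[1:,4]);v,u=np.nonzero(l==i);P=np.array([ray(s,a,b,.014)[:2] for a,b in zip(u,v)]);print(cv2.minAreaRect((P*1000).astype(np.float32)))
E
```

```text
time: 30.37
tool_pos: [0.5718, 0.0987, 0.2795]
ee_rot: [-3.139, -0.0, -0.012]
wrist_force: [0.8, -0.3, 1.0]
width: 0.042
time: 30.7
tool_pos: [0.5062, 0.1983, 0.2354]
ee_rot: [-3.14, 0.006, -0.012]
wrist_force: [-0.1, -1.2, -0.2]
width: 0.0423
time: 31.2
tool_pos: [0.5124, 0.2217, 0.1712]
ee_rot: [-3.141, -0.005, -0.019]
wrist_force: [0.0, -0.6, 0.4]
width: 0.0424
[0.51237855 0.22168297 0.17116605] [-3.1405597  -0.00477114 -0.01899059] [ 0.002 -0.006 -0.002  0.001 -0.003  0.003]
[[ 243  144   15   78 1125]] [[250.21688889 182.03466667]]
((515.2803955078125, 223.29579162597656), (16.488374710083008, 92.23436737060547), 89.2148666381836)
```

View pics/w22.png

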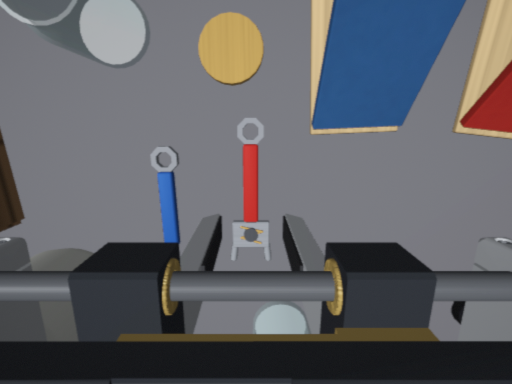

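```bash
python3 -m inch '[{"linear":[0,0.01,-0.4],"twist":0,"gripper":0.45},{"linear":[0,0.01,-0.8],"twist":0,"gripper":0.45},{"linear":[0,0.01,-1],"twist":0,"gripper":0.45},{"linear":[0,0.01,-1],"twist":0,"gripper":0.45}]'
python3 -m inch '[{"linear":[0,0,-0.2],"twist":0,"gripper":0.45},{"linear":[0,0,-0.3],"twist":0,"gripper":0.45},{"linear":[0,0,-0.4],"twist":0,"gripper":0.45},{"linear":[0,0,-0.43],"twist":0,"gripper":0.45},{"linear":[0,0,-0.43],"twist":0,"gripper":0.45}]'
python3 - <<'E'
from h import *
s=snap('wrist','w23.png');o=s['obs'];print(o['tool_pos'],o['ee_rot'],o['wrist_force'])
E
```

```text
time: 31.58
tool_pos: [0.5078, 0.2217, 0.0639]
ee_rot: [3.139, 0.008, -0.019]
wrist_force: [-0.2, -0.2, -0.9]
width: 0.0422
time: 32.0
tool_pos: [0.5106, 0.2233, 0.0254]
ee_rot: [3.141, 0.0, -0.018]
wrist_force: [-0.1, -0.8, -0.7]
width: 0.0417
[0.51061945 0.22327841 0.02536513] [ 3.14141310e+00  9.96381774e-05 -1.77081802e-02] [-0.14447489 -0.84707836 -0.73661036]
```

View pics/w23.png

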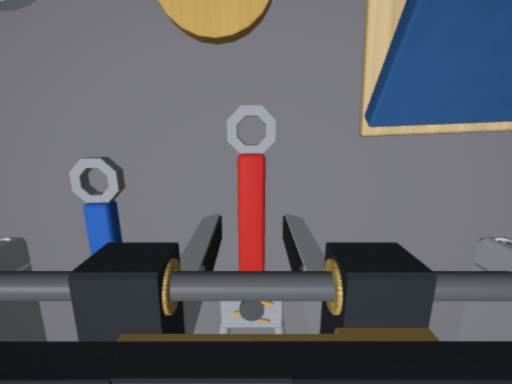

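```bash
python3 -m inch '[{"linear":[0,0,0],"twist":0,"gripper":0},{"linear":[0,0,0],"twist":0,"gripper":0},{"linear":[0,0,0],"twist":0,"gripper":0},{"linear":[0,0,0],"twist":0,"gripper":0},{"linear":[0,0,0],"twist":0,"gripper":0},{"linear":[0,0,0],"twist":0,"gripper":0},{"linear":[0,0,0],"twist":0,"gripper":0}]'
python3 -m inch '[{"linear":[0,0,0.1],"twist":0,"gripper":0},{"linear":[0,0,0.35],"twist":0,"gripper":0},{"linear":[0,0,0.7],"twist":0,"gripper":0},{"linear":[0,0,1],"twist":0,"gripper":0},{"linear":[0,0,1],"twist":0,"gripper":0},{"linear":[0,0,1],"twist":0,"gripper":0}]'
python3 - <<'E'
from h import *
s=snap('wrist','w24.png');o=s['obs'];print(o['tool_pos'],o['ee_rot'],o['wrist_force'],o['width'])
for p in [(228,130),(272,130),(251,109),(251,150),(251,170),(251,220)]: print(p,dep(s,*p).round(4))
E
```

```text
time: 32.63
tool_pos: [0.5108, 0.2235, 0.0257]
ee_rot: [-3.141, -0.001, -0.018]
wrist_force: [-0.3, 0.1, 1.7]
width: 0.0177
time: 33.13
tool_pos: [0.5118, 0.2238, 0.1277]
ee_rot: [-3.14, -0.005, -0.018]
wrist_force: [0.3, -0.0, -1.5]
width: 0.0175
[0.51175313 0.22381507 0.12768208] [-3.14008668 -0.00478505 -0.01750338] [ 0.27872591 -0.03608628 -1.48220566] 0.017525653163430487
(228, 130) [0.5772 0.2367 0.1108]
(272, 130) [0.5768 0.2094 0.1113]
(251, 109) [0.5895 0.2222 0.1097]
(251, 150) [0.5647 0.2226 0.1107]
(251, 170) [0.5526 0.2228 0.1153]
(251, 220) [0.5193 0.2234 0.1141]
```

View pics/w24.png

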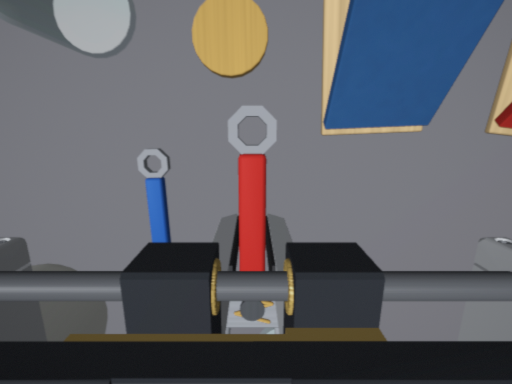

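The grip is good: the eye is 65 mm ahead of the TCP and about 21 mm below it, as given. I'm carrying it above the red peg.

```bash
python3 -m inch '[{"linear":[0,0,0.4],"twist":0,"gripper":0},{"linear":[0,0,0.8],"twist":0,"gripper":0},{"linear":[0,0,0.8],"twist":0,"gripper":0}]'
python3 -m inch '[{"linear":[0.1,-1,0],"twist":-0.05,"gripper":0},{"linear":[0.1,-1,0],"twist":-0.05,"gripper":0},{"linear":[0.1,-1,0],"twist":-0.05,"gripper":0},{"linear":[0.1,-1,0],"twist":-0.05,"gripper":0}]'
python3 -m inch '[{"linear":[0.2,-1,0],"twist":-0.05,"gripper":0},{"linear":[0.2,-1,0],"twist":-0.05,"gripper":0},{"linear":[0.2,-1,0],"twist":-0.05,"gripper":0},{"linear":[0.2,-1,0],"twist":-0.05,"gripper":0}]'
python3 -m inch '[{"linear":[0.3,-0.92,0],"twist":0,"gripper":0},{"linear":[0.5,-0.92,0],"twist":0,"gripper":0},{"linear":[0.63,-0.92,0],"twist":0,"gripper":0},{"linear":[0.63,-0.92,0],"twist":0,"gripper":0},{"linear":[0.63,-0.92,0],"twist":0,"gripper":0},{"linear":[0.63,-0.92,0],"twist":0,"gripper":0},{"linear":[0.63,-0.92,0],"twist":0,"gripper":0}]'
python3 - <<'E'
from h import *
s=snap('wrist','w25.png');o=s['obs'];print(o['tool_pos'],o['ee_rot'],o['wrist_force'],o['width'])
for p in [(228,130),(272,130),(251,109),(251,150),(251,170),(251,220)]: print(p,dep(s,*p).round(4))
E
```

```text
time: 33.43
tool_pos: [0.5128, 0.2241, 0.2111]
ee_rot: [-3.139, -0.009, -0.017]
wrist_force: [1.2, 0.1, 0.9]
width: 0.0174
time: 33.77
tool_pos: [0.5198, 0.1198, 0.2024]
ee_rot: [3.139, 0.004, -0.075]
wrist_force: [-0.1, 1.3, -0.8]
width: 0.0177
time: 34.1
tool_pos: [0.5402, 0.0205, 0.2026]
ee_rot: [3.14, 0.004, -0.127]
wrist_force: [-0.1, -0.0, -1.5]
width: 0.0176
time: 34.68
tool_pos: [0.6028, -0.0667, 0.2047]
ee_rot: [-3.141, 0.001, -0.12]
wrist_force: [0.8, 0.0, -1.9]
width: 0.0175
[ 0.6027528  -0.06665124  0.20470135] [-3.14084772e+00  1.39146540e-03 -1.20162188e-01] [ 0.78434216  0.04654435 -1.92593178] 0.01751549399522953
(228, 130) [ 0.6692 -0.0606  0.1866]
(272, 130) [ 0.666  -0.0877  0.1885]
(251, 109) [ 0.6798 -0.0763  0.1892]
(251, 150) [ 0.6552 -0.0733  0.1871]
(251, 170) [ 0.6432 -0.0719  0.1911]
(251, 220) [ 0.6103 -0.0679  0.1913]
```

View pics/w25.png

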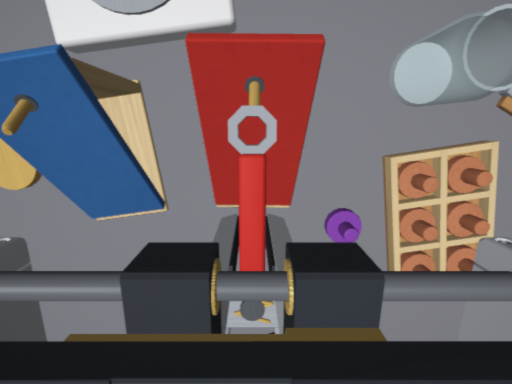

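Run:
```python
from h import *
s=snap('wrist');img=cv2.cvtColor(s['image'],cv2.COLOR_RGB2BGR);np.save('w25.npy',s,allow_pickle=True)
cv2.imwrite('pics/rp.png',cv2.resize(img[65:165,215:290],None,fx=6,fy=6,interpolation=cv2.INTER_CUBIC))
b=np.array([.7037,-.081,.129]);a=np.radians(-7);n=np.array([-np.cos(a)*.6428,-np.sin(a)*.6428,.766])
print('base',proj(s,b),'mid',proj(s,b+n*.018),'tip',proj(s,b+n*.036))
```

```text
base [253.42249704  82.21960635] mid [253.4225633  95.5576408] tip [253.42263678 110.34985002]
```

View pics/rp.png

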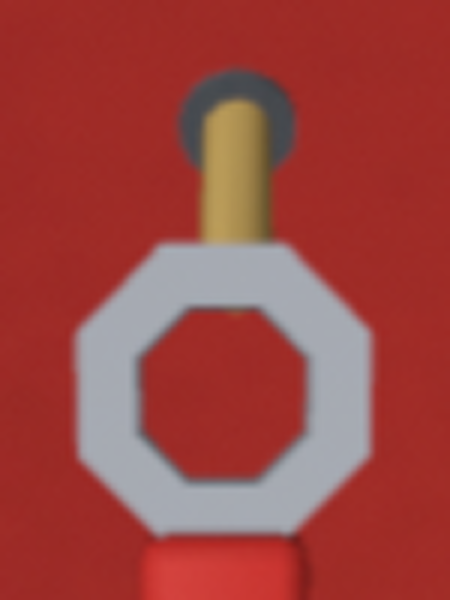

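```bash
python3 -m inch '[{"linear":[-0.01,-0.03,-0.05],"twist":0,"gripper":0},{"linear":[-0.01,-0.03,-0.12],"twist":0,"gripper":0},{"linear":[0.02,-0.035,-0.16],"twist":0,"gripper":0},{"linear":[0.06,-0.04,-0.2],"twist":0,"gripper":0},{"linear":[0.06,-0.04,-0.2],"twist":0,"gripper":0},{"linear":[0.06,-0.04,-0.2],"twist":0,"gripper":0}]'
python3 - <<'E'
from h import *
s=snap('wrist');img=cv2.cvtColor(s['image'],cv2.COLOR_RGB2BGR);o=s['obs'];print(o['tool_pos'],o['ee_rot'],o['wrist_force'])
cv2.imwrite('pics/rp2.png',cv2.resize(img[65:165,215:290],None,fx=6,fy=6,interpolation=cv2.INTER_CUBIC))
sc=snap('scene');im=cv2.cvtColor(sc['image'],cv2.COLOR_RGB2BGR);cv2.imwrite('pics/rs2.png',cv2.resize(im[150:270,170:310],None,fx=5,fy=5,interpolation=cv2.INTER_CUBIC))
E
```

```text
time: 35.28
tool_pos: [0.6094, -0.0726, 0.1843]
ee_rot: [-3.142, 0.001, -0.122]
wrist_force: [-1.1, 0.2, -0.8]
width: 0.0178
[ 0.60940263 -0.07260685  0.18433578] [-3.14151386e+00  1.40934792e-03 -1.22306185e-01] [-1.12267379  0.15803122 -0.82590955]
```

View pics/rp2.png

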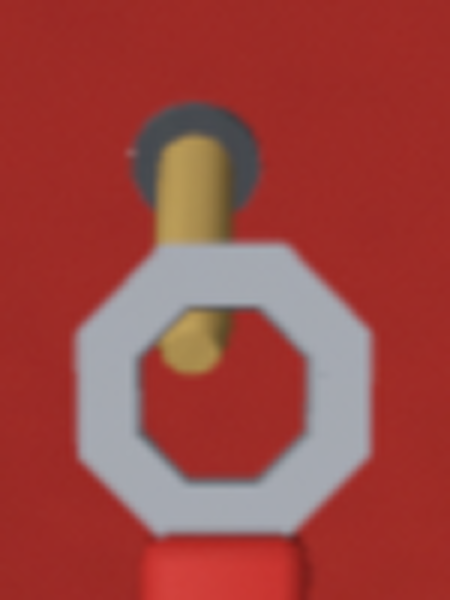

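View pics/rs2.png

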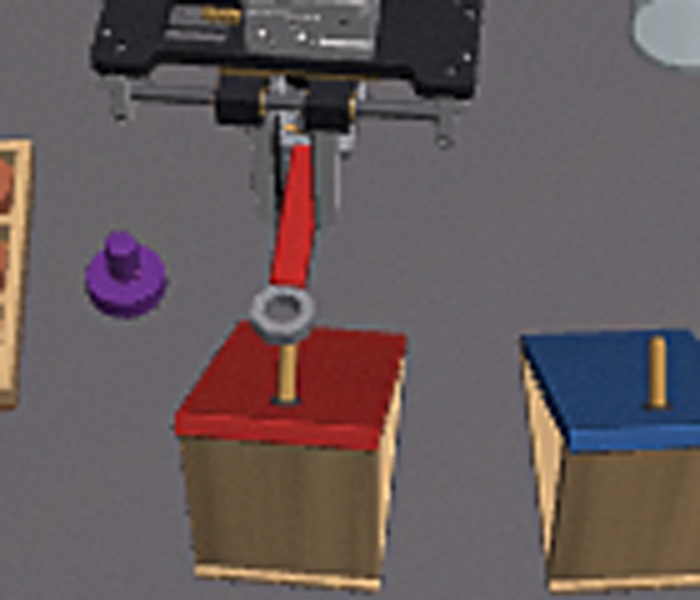

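Run:
```python
from h import *
s=snap('wrist');o=s['obs'];print(o['tool_pos'],o['ee_rot'][2],s['mtx'][:2,2])
g=lambda p:(p[0]/6+215,p[1]/6+65)
print('tip',ray(s,*g((190,350)),.1545),'base', [ray(s,*g((196,y)),.1285) for y in (140,150,157)])
print('eye top face',ray(s,*g((223,394)),o['tool_pos'][2]-.0157))
y=o['ee_rot'][2];print('eye by tcp',o['tool_pos']+[.065*np.cos(y),.065*np.sin(y),-.0208])
```

```text
[ 0.60961194 -0.07268825  0.18517517] -0.12234389455445593 [251.9012106  192.40361548]
tip [ 0.67885455 -0.07859451  0.1545    ] base [array([ 0.70395006, -0.08198777,  0.1285    ]), array([ 0.70280123, -0.08184342,  0.1285    ]), array([ 0.7019952 , -0.08174215,  0.1285    ])]
eye top face [ 0.67387607 -0.08168061  0.16947517]
eye by tcp [ 0.67412609 -0.08062078  0.16437517]
```

```bash
python3 -m inch '[{"linear":[-0.02,0.03,0],"twist":0,"gripper":0},{"linear":[-0.02,0.03,0],"twist":0,"gripper":0},{"linear":[-0.02,0.03,0],"twist":0,"gripper":0},{"linear":[0.02,0.03,-0.05],"twist":0,"gripper":0},{"linear":[0.06,0.025,-0.1],"twist":0,"gripper":0},{"linear":[0.09,0.02,-0.14],"twist":0,"gripper":0},{"linear":[0.09,0.02,-0.14],"twist":0,"gripper":0},{"linear":[0.09,0.02,-0.14],"twist":0,"gripper":0}]'
python3 - <<'E'
from h import *
s=snap('wrist');img=cv2.cvtColor(s['image'],cv2.COLOR_RGB2BGR);o=s['obs'];print(o['tool_pos'],o['ee_rot'],o['wrist_force'])
a=cv2.resize(img[65:165,215:290],None,fx=5,fy=5,interpolation=cv2.INTER_CUBIC)
sc=snap('scene');im=cv2.cvtColor(sc['image'],cv2.COLOR_RGB2BGR);b=cv2.resize(im[190:290,195:265],None,fx=5,fy=5,interpolation=cv2.INTER_CUBIC)
cv2.imwrite('pics/rp3.png',np.hstack([a,b]))
E
```

```text
time: 36.1
tool_pos: [0.6192, -0.0707, 0.1707]
ee_rot: [3.142, -0.001, -0.122]
wrist_force: [1.9, -0.9, -1.0]
width: 0.0177
[ 0.61920395 -0.07073993  0.17071075] [ 3.14154388e+00 -7.74950257e-04 -1.22286998e-01] [ 1.88825182 -0.91332812 -0.96257953]
```

View pics/rp3.png

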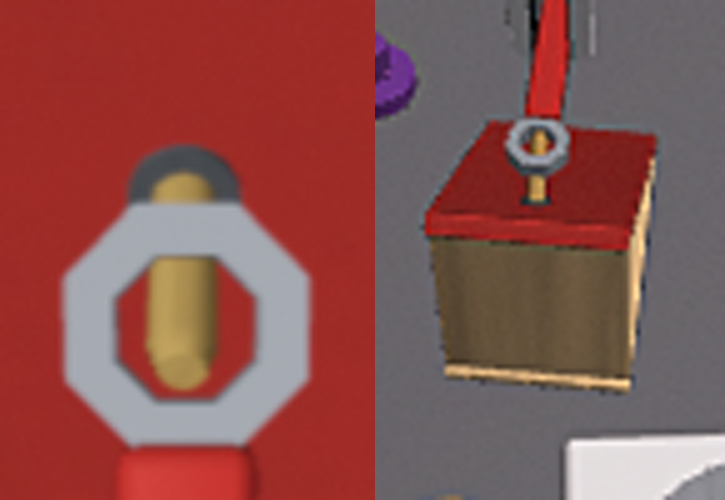

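The peg is threaded through the eye with almost no force. Next I lower the handle in an arc so the tool tilts in the grip onto the slope.

```bash
python3 -m inch '[{"linear":[0.01,0,-0.05],"twist":0,"gripper":0},{"linear":[0.02,0,-0.1],"twist":0,"gripper":0},{"linear":[0.03,0,-0.14],"twist":0,"gripper":0},{"linear":[0.04,0,-0.18],"twist":0,"gripper":0},{"linear":[0.05,-0.01,-0.22],"twist":0,"gripper":0},{"linear":[0.06,-0.01,-0.26],"twist":0,"gripper":0},{"linear":[0.06,-0.01,-0.26],"twist":0,"gripper":0}]'
python3 - <<'E'
from h import *
s=snap('wrist','w26.png');img=cv2.cvtColor(s['image'],cv2.COLOR_RGB2BGR);o=s['obs'];print(o['tool_pos'],o['ee_rot'],o['wrist_force'])
a=cv2.resize(img[65:215,200:305],None,fx=4,fy=4,interpolation=cv2.INTER_CUBIC)
sc=snap('scene');im=cv2.cvtColor(sc['image'],cv2.COLOR_RGB2BGR);b=cv2.resize(im[170:290,195:265],None,fx=5,fy=5,interpolation=cv2.INTER_CUBIC)
cv2.imwrite('pics/rp4.png',np.hstack([a,b]))
for p in [(251,170),(251,220)]: print(p,dep(s,*p).round(4))
E
```

```text
time: 36.78
tool_pos: [0.6247, -0.0716, 0.1441]
ee_rot: [-3.142, 0.0, -0.122]
wrist_force: [2.2, -0.3, 1.0]
width: 0.0176
[ 0.62472045 -0.07163062  0.14412838] [-3.14153230e+00  7.05451058e-05 -1.22323330e-01] [ 2.17075344 -0.32028169  0.95072566]
(251, 170) [ 0.6667 -0.0772  0.1408]
(251, 220) [ 0.6332 -0.0731  0.1332]
```

View pics/rp4.png

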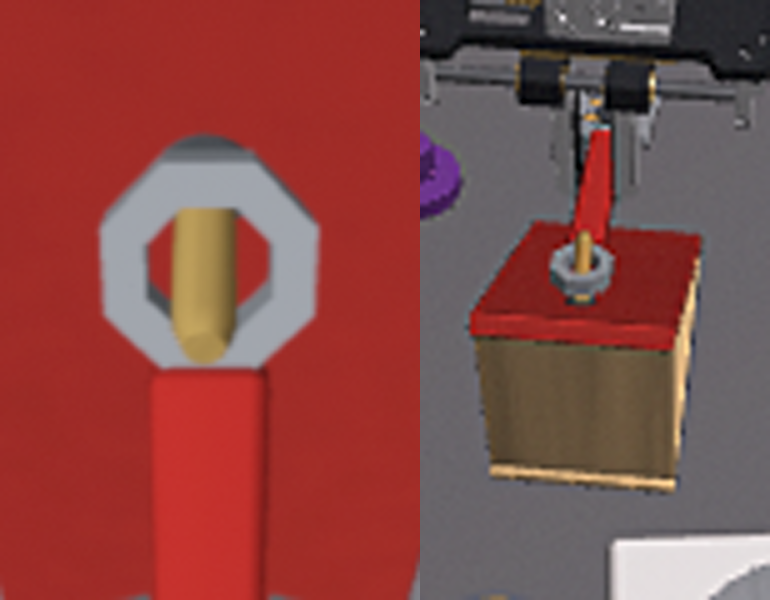

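```bash
python3 -m inch '[{"linear":[0.03,0,-0.05],"twist":0,"gripper":0},{"linear":[0.06,0,-0.1],"twist":0,"gripper":0},{"linear":[0.09,-0.01,-0.14],"twist":0,"gripper":0},{"linear":[0.11,-0.01,-0.18],"twist":0,"gripper":0},{"linear":[0.13,-0.02,-0.22],"twist":0,"gripper":0},{"linear":[0.15,-0.02,-0.26],"twist":0,"gripper":0},{"linear":[0.15,-0.02,-0.26],"twist":0,"gripper":0}]'
python3 - <<'E'
from h import *
s=snap('wrist','w27.png');img=cv2.cvtColor(s['image'],cv2.COLOR_RGB2BGR);o=s['obs'];print(o['tool_pos'],o['ee_rot'],o['wrist_force'])
a=cv2.resize(img[65:215,200:305],None,fx=4,fy=4,interpolation=cv2.INTER_CUBIC)
sc=snap('scene');im=cv2.cvtColor(sc['image'],cv2.COLOR_RGB2BGR);b=cv2.resize(im[170:290,195:265],None,fx=5,fy=5,interpolation=cv2.INTER_CUBIC)
cv2.imwrite('pics/rp5.png',np.hstack([a,b]))
for p in [(251,170),(251,220),(251,150)]: print(p,dep(s,*p).round(4))
E
```

```text
time: 37.47
tool_pos: [0.6381, -0.0731, 0.1165]
ee_rot: [-3.141, 0.005, -0.122]
wrist_force: [-3.4, 0.2, -0.3]
width: 0.0171
[ 0.63810419 -0.07314933  0.11651572] [-3.14104904  0.00537209 -0.12205727] [-3.3521035   0.21152394 -0.3456938 ]
(251, 170) [ 0.6863 -0.0797  0.152 ]
(251, 220) [ 0.6488 -0.0749  0.1121]
(251, 150) [ 0.6944 -0.0806  0.1437]
```

View pics/rp5.png

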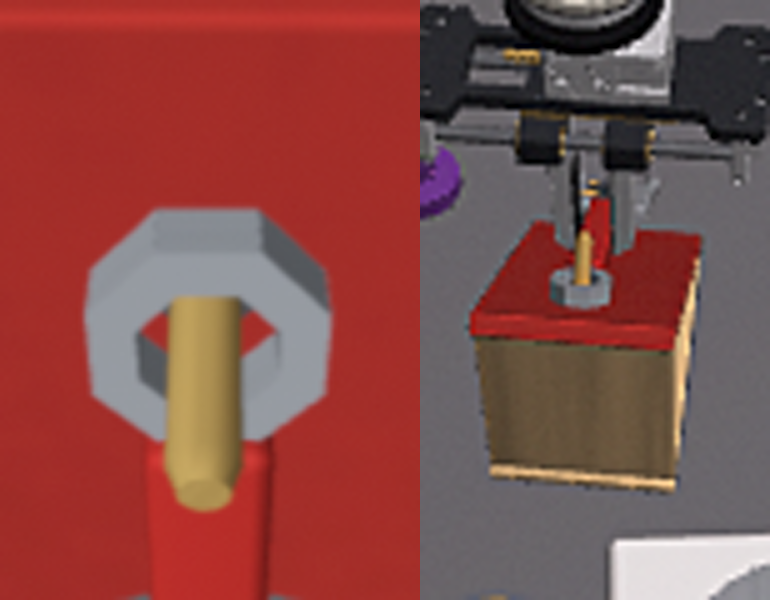

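Tilted to the slope with the eye well down the peg. Releasing.

```bash
python3 -m inch '[{"linear":[0,0,0],"twist":0,"gripper":0.45},{"linear":[0,0,0],"twist":0,"gripper":0.45},{"linear":[0,0,0],"twist":0,"gripper":0.45},{"linear":[0,0,0],"twist":0,"gripper":0.45},{"linear":[0,0,0],"twist":0,"gripper":0.45},{"linear":[0,0,0.2],"twist":0,"gripper":0.45},{"linear":[0,0,0.5],"twist":0,"gripper":0.45},{"linear":[0,0,0.9],"twist":0,"gripper":0.45},{"linear":[0,0,1],"twist":0,"gripper":0.45}]'
python3 - <<'E'
from h import *
s=snap('wrist','w28.png');o=s['obs'];print(o['tool_pos'],o['ee_rot'],o['wrist_force'])
sc=snap('scene');im=cv2.cvtColor(sc['image'],cv2.COLOR_RGB2BGR);b=cv2.resize(im[170:290,170:310],None,fx=5,fy=5,interpolation=cv2.INTER_CUBIC)
cv2.imwrite('pics/rp6.png',b)
E
```

```text
time: 38.32
tool_pos: [0.6418, -0.0741, 0.2269]
ee_rot: [3.141, -0.012, -0.122]
wrist_force: [1.3, 0.2, 2.2]
width: 0.0424
[ 0.64183713 -0.07406918  0.22690061] [ 3.14057899 -0.0117175  -0.12218335] [1.29754032 0.17248964 2.15436058]
```

View pics/w28.png

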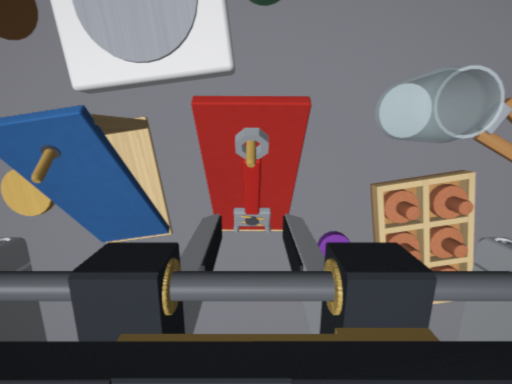

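View pics/rp6.png

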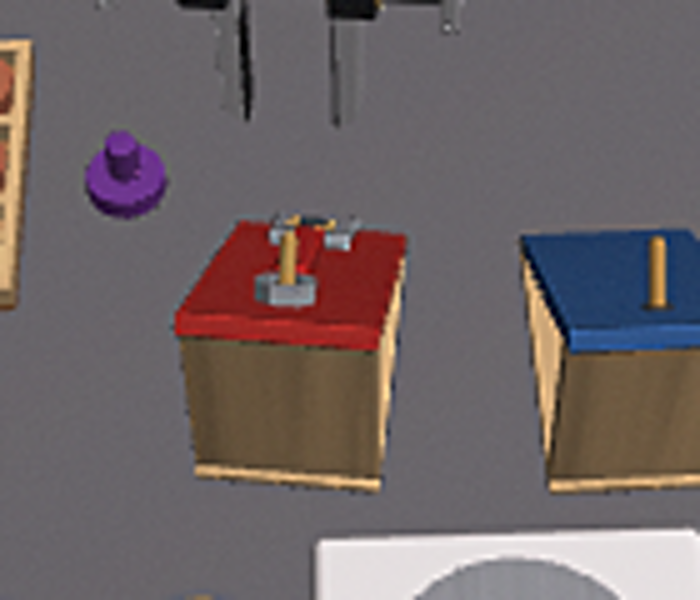

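The opener lies flat on the red board with its eye round the peg (peg at (251,150)). Now the lifter.

```bash
python3 -m inch '[{"linear":[-0.39,1,0],"twist":0.117,"gripper":0.45},{"linear":[-0.39,1,0],"twist":0.117,"gripper":0.45},{"linear":[-0.39,1,0],"twist":0.117,"gripper":0.45},{"linear":[-0.39,1,0],"twist":0.117,"gripper":0.45}]'
python3 -m inch '[{"linear":[-0.39,1,0],"twist":0,"gripper":0.45},{"linear":[-0.39,1,0],"twist":0,"gripper":0.45},{"linear":[-0.39,1,0],"twist":0,"gripper":0.45}]'
python3 -m inch '[{"linear":[-0.39,1,0],"twist":0,"gripper":0.45},{"linear":[-0.39,1,0],"twist":0,"gripper":0.45},{"linear":[-0.39,1,0],"twist":0,"gripper":0.45}]'
python3 -m inch '[{"linear":[-0.4,0.97,-0.3],"twist":0,"gripper":0.45},{"linear":[-0.4,0.97,-0.5],"twist":0,"gripper":0.45},{"linear":[-0.4,0.97,-0.5],"twist":0,"gripper":0.45},{"linear":[-0.4,0.97,-0.5],"twist":0,"gripper":0.45},{"linear":[-0.4,0.97,-0.5],"twist":0,"gripper":0.45},{"linear":[-0.4,0.97,-0.5],"twist":0,"gripper":0.45},{"linear":[-0.4,0.97,-0.5],"twist":0,"gripper":0.45}]'
python3 - <<'E'
from h import *
s=snap('wrist','w29.png');o=s['obs'];print(o['tool_pos'],o['ee_rot'],o['qvel'].round(3))
hsv=cv2.cvtColor(s['image'],cv2.COLOR_RGB2HSV);H,S,V=[hsv[...,i].astype(int) for i in range(3)]
m=((H>100)&(H<125)&(S>120)).astype(np.uint8);m[:,:180]=0;m[:,330:]=0
n,l,st,ce=cv2.connectedComponentsWithStats(m);print(st[1:],ce[1:])
i=1+np.argmax(st[1:,4]);v,u=np.nonzero(l==i);P=np.array([ray(s,a,b,.014)[:2] for a,b in zip(u,v)]);print(cv2.minAreaRect((P*1000).astype(np.float32)))
s=snap('top');hsv=cv2.cvtColor(s['image'],cv2.COLOR_RGB2HSV)
E
```

```text
time: 38.75
tool_pos: [0.598, 0.0308, 0.2169]
ee_rot: [-3.139, 0.004, 0.006]
wrist_force: [-0.8, -0.1, 0.0]
width: 0.0421
time: 39.0
tool_pos: [0.5597, 0.1284, 0.2168]
ee_rot: [-3.141, 0.004, 0.001]
wrist_force: [0.1, 0.4, 0.3]
width: 0.0423
time: 39.25
tool_pos: [0.5206, 0.2287, 0.2169]
ee_rot: [-3.142, 0.003, 0.002]
wrist_force: [-0.5, -0.8, -0.6]
width: 0.042
time: 39.83
tool_pos: [0.4836, 0.3222, 0.1695]
ee_rot: [3.141, -0.001, -0.002]
wrist_force: [-0.3, 0.2, -0.2]
width: 0.0424
[0.48363188 0.32218474 0.16954077] [ 3.14127276e+00 -1.09339671e-03 -1.61061400e-03] [-0.006 -0.009 -0.009  0.005  0.     0.003]
[[ 242  145   16   78 1107]] [[249.3965673  183.06955736]]
((485.03570556640625, 324.0613708496094), (92.05994415283203, 16.9669132232666), 0.49933919310569763)
```

View pics/w29.png

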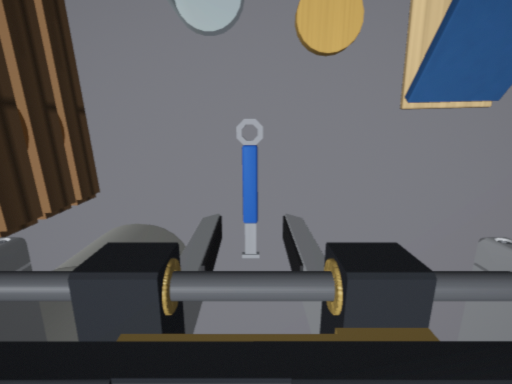

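Run:
```python
from h import *
s=snap('wrist');c=cloud(s)
t=snap('top');ct=cloud(t)
m=(ct[...,2]>.125)&(ct[...,2]<.15)&(ct[...,1]>.36)&(ct[...,1]<.56)&(ct[...,0]<.46)&(ct[...,0]>.25)
P=ct[m];print(len(P),P.min(0),P.max(0));print(cv2.minEnclosingCircle((P[:,:2]*1000).astype(np.float32)))
```

```text
378 [0.30121915 0.3950413  0.12513113] [0.43767278 0.5336642  0.14548597]
((371.1914978027344, 462.6094970703125), 72.94091796875)
```

```bash
python3 -m inch '[{"linear":[0,0.01,-0.3],"twist":0.008,"gripper":0.45},{"linear":[0,0.01,-0.6],"twist":0.008,"gripper":0.45},{"linear":[0,0.01,-0.9],"twist":0.008,"gripper":0.45},{"linear":[0,0.01,-1],"twist":0.008,"gripper":0.45},{"linear":[0,0.01,-1],"twist":0.008,"gripper":0.45}]'
python3 -m inch '[{"linear":[-0.01,0,-0.2],"twist":0,"gripper":0.45},{"linear":[-0.01,0,-0.3],"twist":0,"gripper":0.45},{"linear":[-0.01,0,-0.4],"twist":0,"gripper":0.45},{"linear":[-0.01,0,-0.44],"twist":0,"gripper":0.45},{"linear":[-0.01,0,-0.44],"twist":0,"gripper":0.45}]'
python3 -m inch '[{"linear":[0,0,0],"twist":0,"gripper":0},{"linear":[0,0,0],"twist":0,"gripper":0},{"linear":[0,0,0],"twist":0,"gripper":0},{"linear":[0,0,0],"twist":0,"gripper":0},{"linear":[0,0,0],"twist":0,"gripper":0},{"linear":[0,0,0],"twist":0,"gripper":0},{"linear":[0,0,0],"twist":0,"gripper":0}]'
python3 -m inch '[{"linear":[0,0,0.1],"twist":0,"gripper":0},{"linear":[0,0,0.35],"twist":0,"gripper":0},{"linear":[0,0,0.7],"twist":0,"gripper":0},{"linear":[0,0,1],"twist":0,"gripper":0},{"linear":[0,0,1],"twist":0,"gripper":0},{"linear":[0,0,1],"twist":0,"gripper":0}]'
python3 - <<'E'
from h import *
s=snap('wrist','w30.png');o=s['obs'];print(o['tool_pos'],o['ee_rot'],o['wrist_force'],o['width'])
for p in [(228,130),(272,130),(251,109),(251,150),(251,170),(251,220)]: print(p,dep(s,*p).round(4))
E
```

```text
time: 40.45
tool_pos: [0.4806, 0.3228, 0.0658]
ee_rot: [3.138, 0.006, 0.008]
wrist_force: [-0.3, -0.4, 0.4]
width: 0.0427
time: 40.87
tool_pos: [0.4812, 0.3242, 0.0247]
ee_rot: [3.141, 0.001, 0.009]
wrist_force: [-0.8, 0.0, 0.1]
width: 0.0425
time: 41.45
tool_pos: [0.4819, 0.3247, 0.0259]
ee_rot: [-3.141, -0.001, 0.009]
wrist_force: [-0.2, -0.8, 1.5]
width: 0.0174
time: 41.95
tool_pos: [0.4826, 0.325, 0.1277]
ee_rot: [-3.139, -0.004, 0.009]
wrist_force: [0.3, 0.6, -2.4]
width: 0.0177
[0.48262484 0.32500937 0.12771755] [-3.1393957  -0.00440225  0.00865814] [ 0.26652033  0.58277675 -2.4217254 ] 0.017737663961574498
(228, 130) [0.5477 0.3396 0.1101]
(272, 130) [0.548  0.3122 0.1101]
(251, 109) [0.5603 0.3254 0.1117]
(251, 150) [0.5354 0.3252 0.1096]
(251, 170) [0.5235 0.3251 0.1156]
(251, 220) [0.4903 0.3248 0.1145]
```

View pics/w30.png

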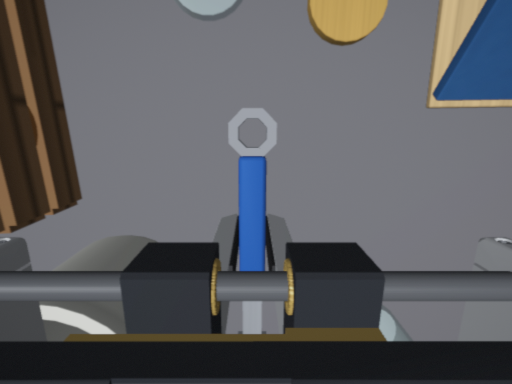

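```bash
python3 -m inch '[{"linear":[0,0,0.4],"twist":0,"gripper":0},{"linear":[0,0,0.79],"twist":0,"gripper":0},{"linear":[0,0,0.79],"twist":0,"gripper":0}]'
python3 -m inch '[{"linear":[0.3,-1,0],"twist":0.012,"gripper":0},{"linear":[0.3,-1,0],"twist":0.012,"gripper":0},{"linear":[0.3,-1,0],"twist":0.012,"gripper":0},{"linear":[0.3,-1,0],"twist":0.012,"gripper":0}]'
python3 -m inch '[{"linear":[0.3,-1,0],"twist":0,"gripper":0},{"linear":[0.3,-1,0],"twist":0,"gripper":0},{"linear":[0.3,-1,0],"twist":0,"gripper":0},{"linear":[0.3,-1,0],"twist":0,"gripper":0}]'
python3 -m inch '[{"linear":[0.3,-0.2,0],"twist":0,"gripper":0},{"linear":[0.58,-0.2,0],"twist":0,"gripper":0},{"linear":[0.58,-0.2,0],"twist":0,"gripper":0},{"linear":[0.58,-0.2,0],"twist":0,"gripper":0},{"linear":[0.58,-0.2,0],"twist":0,"gripper":0},{"linear":[0.58,-0.2,0],"twist":0,"gripper":0},{"linear":[0.58,-0.2,0],"twist":0,"gripper":0},{"linear":[0.58,-0.2,0],"twist":0,"gripper":0}]'
python3 - <<'E'
from h import *
s=snap('wrist','w31.png');o=s['obs'];print(o['tool_pos'],o['ee_rot'],o['wrist_force'],o['width'])
img=cv2.cvtColor(s['image'],cv2.COLOR_RGB2BGR);cv2.imwrite('pics/bp1.png',cv2.resize(img[65:165,215:290],None,fx=6,fy=6,interpolation=cv2.INTER_CUBIC))
b=np.array([.7108,.1063,.128]);n=np.array([-.6427,-.0135,.766])
print('base',proj(s,b),'tip',proj(s,b+n*.036))
E
```

```text
time: 42.25
tool_pos: [0.4836, 0.3255, 0.2101]
ee_rot: [-3.137, -0.008, 0.009]
wrist_force: [0.5, -0.4, 0.9]
width: 0.0178
time: 42.58
tool_pos: [0.5116, 0.2201, 0.2012]
ee_rot: [3.138, 0.004, 0.016]
wrist_force: [0.3, 0.4, -0.5]
width: 0.0176
time: 42.92
tool_pos: [0.5416, 0.1209, 0.2015]
ee_rot: [3.139, 0.004, 0.016]
wrist_force: [0.0, 0.6, -1.5]
width: 0.0179
time: 43.58
tool_pos: [0.5988, 0.1051, 0.2047]
ee_rot: [-3.141, -0.001, 0.022]
wrist_force: [1.1, -0.3, -0.6]
width: 0.0175
[0.59878726 0.10507463 0.20469021] [-3.14147703e+00 -5.42422085e-04  2.21990627e-02] [ 1.14931299 -0.26013554 -0.61326937] 0.01747695444031667
base [252.58180555  68.66766085] tip [252.52848302  95.50698294]
```

View pics/bp1.png

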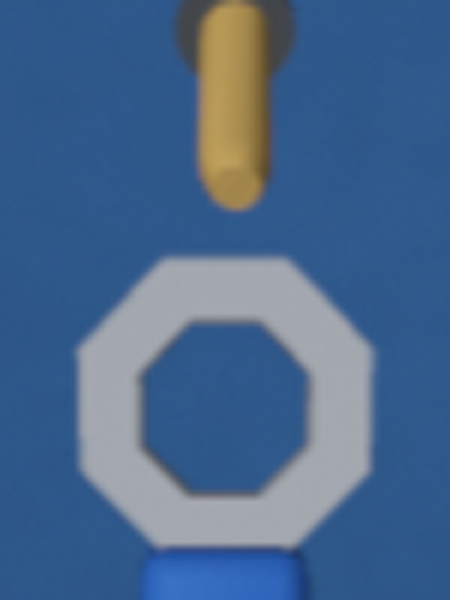

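Run:
```python
from h import *
s=snap('wrist');o=s['obs'];print(o['tool_pos'],o['ee_rot'][2])
g=lambda p:(p[0]/6+215,p[1]/6+65)
print('tip',ray(s,*g((236,187)),.1555)); print('base',ray(s,*g((236,22)),.128))
print('eye top',ray(s,*g((224,407)),o['tool_pos'][2]-.0157)); y=o['ee_rot'][2];print(o['tool_pos']+[.065*np.cos(y),.065*np.sin(y),-.0208])
```

```text
[0.59892325 0.10490597 0.20473594] 0.02196305153225553
tip [0.68740228 0.10432023 0.1555    ]
base [0.71099068 0.10471114 0.128     ]
eye top [0.66239155 0.10517209 0.18903594]
[0.66390757 0.10633345 0.18393594]
```

```bash
python3 -m inch '[{"linear":[0,-0.02,0],"twist":0,"gripper":0},{"linear":[0.05,-0.02,-0.06],"twist":0,"gripper":0},{"linear":[0.1,-0.02,-0.12],"twist":0,"gripper":0},{"linear":[0.15,-0.015,-0.18],"twist":0,"gripper":0},{"linear":[0.2,-0.015,-0.24],"twist":0,"gripper":0},{"linear":[0.2,-0.015,-0.24],"twist":0,"gripper":0},{"linear":[0.2,-0.015,-0.24],"twist":0,"gripper":0},{"linear":[0.2,-0.015,-0.24],"twist":0,"gripper":0}]'
python3 - <<'E'
from h import *
s=snap('wrist');o=s['obs'];print(o['tool_pos'],o['ee_rot'],o['wrist_force'],o['width'])
img=cv2.cvtColor(s['image'],cv2.COLOR_RGB2BGR);cv2.imwrite('pics/bp2.png',cv2.resize(img[65:165,215:290],None,fx=6,fy=6,interpolation=cv2.INTER_CUBIC))
E
```

```text
time: 44.35
tool_pos: [0.6198, 0.1028, 0.1802]
ee_rot: [3.141, -0.0, 0.021]
wrist_force: [1.1, 0.5, -0.1]
width: 0.0178
[0.61980924 0.10281059 0.18022933] [ 3.14142526e+00 -2.11598225e-04  2.10790069e-02] [ 1.11012449  0.53487628 -0.10202602] 0.017757935202131155
```

View pics/bp2.png

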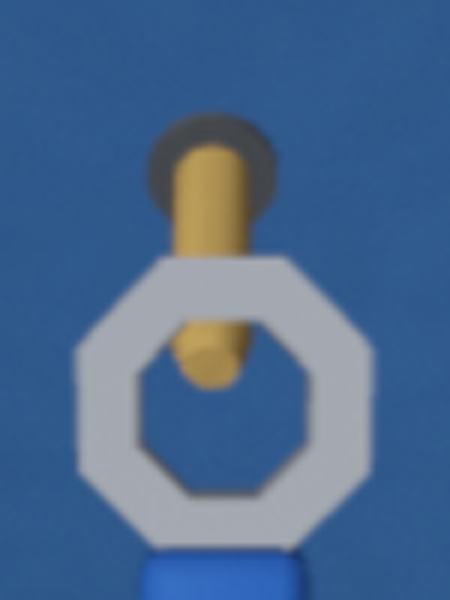

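```bash
python3 -m inch '[{"linear":[0,0.012,0],"twist":0,"gripper":0},{"linear":[0.03,0.012,-0.035],"twist":0,"gripper":0},{"linear":[0.06,0.012,-0.07],"twist":0,"gripper":0},{"linear":[0.08,0.012,-0.1],"twist":0,"gripper":0},{"linear":[0.08,0.012,-0.1],"twist":0,"gripper":0},{"linear":[0.08,0.012,-0.1],"twist":0,"gripper":0}]'
python3 - <<'E'
from h import *
s=snap('wrist');img=cv2.cvtColor(s['image'],cv2.COLOR_RGB2BGR);o=s['obs'];print(o['tool_pos'],o['ee_rot'],o['wrist_force'])
a=cv2.resize(img[65:165,215:290],None,fx=5,fy=5,interpolation=cv2.INTER_CUBIC)
sc=snap('scene');im=cv2.cvtColor(sc['image'],cv2.COLOR_RGB2BGR);b=cv2.resize(im[190:290,265:335],None,fx=5,fy=5,interpolation=cv2.INTER_CUBIC)
cv2.imwrite('pics/bp3.png',np.hstack([a,b]))
E
```

```text
time: 44.9
tool_pos: [0.6283, 0.1042, 0.1701]
ee_rot: [-3.142, -0.002, 0.021]
wrist_force: [4.3, -0.3, -0.1]
width: 0.0176
[0.6282961  0.10415676 0.17007286] [-3.14152742e+00 -1.70525950e-03  2.11968767e-02] [ 4.31729202 -0.28612425 -0.08124205]
```

View pics/bp3.png

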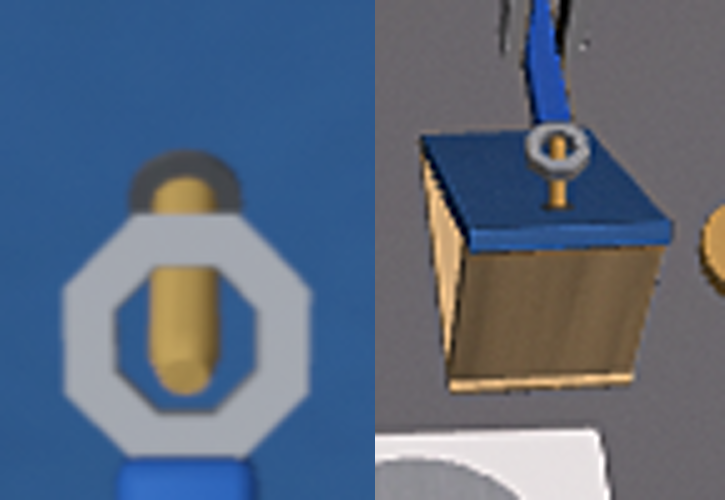

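Threaded, as on the red one. I'm using the same arc.

```bash
python3 -m inch '[{"linear":[0.01,0,-0.05],"twist":0,"gripper":0},{"linear":[0.02,0,-0.1],"twist":0,"gripper":0},{"linear":[0.03,0,-0.14],"twist":0,"gripper":0},{"linear":[0.04,0,-0.18],"twist":0,"gripper":0},{"linear":[0.05,0,-0.22],"twist":0,"gripper":0},{"linear":[0.06,0,-0.26],"twist":0,"gripper":0},{"linear":[0.06,0,-0.26],"twist":0,"gripper":0}]'
python3 - <<'E'
from h import *
s=snap('wrist','w32.png');img=cv2.cvtColor(s['image'],cv2.COLOR_RGB2BGR);o=s['obs'];print(o['tool_pos'],o['ee_rot'],o['wrist_force'])
a=cv2.resize(img[65:215,200:305],None,fx=4,fy=4,interpolation=cv2.INTER_CUBIC)
sc=snap('scene');im=cv2.cvtColor(sc['image'],cv2.COLOR_RGB2BGR);b=cv2.resize(im[170:290,265:335],None,fx=5,fy=5,interpolation=cv2.INTER_CUBIC)
cv2.imwrite('pics/bp4.png',np.hstack([a,b]))
for p in [(251,170),(251,220)]: print(p,dep(s,*p).round(4))
E
```

```text
time: 45.58
tool_pos: [0.6336, 0.104, 0.1431]
ee_rot: [3.141, 0.0, 0.021]
wrist_force: [2.7, 0.9, 2.1]
width: 0.0177
[0.63361522 0.10403229 0.14305536] [3.14145927e+00 4.21713606e-04 2.11263310e-02] [2.735907   0.89714888 2.13238828]
(251, 170) [0.6763 0.1046 0.1429]
(251, 220) [0.6421 0.1039 0.1323]
```

View pics/bp4.png

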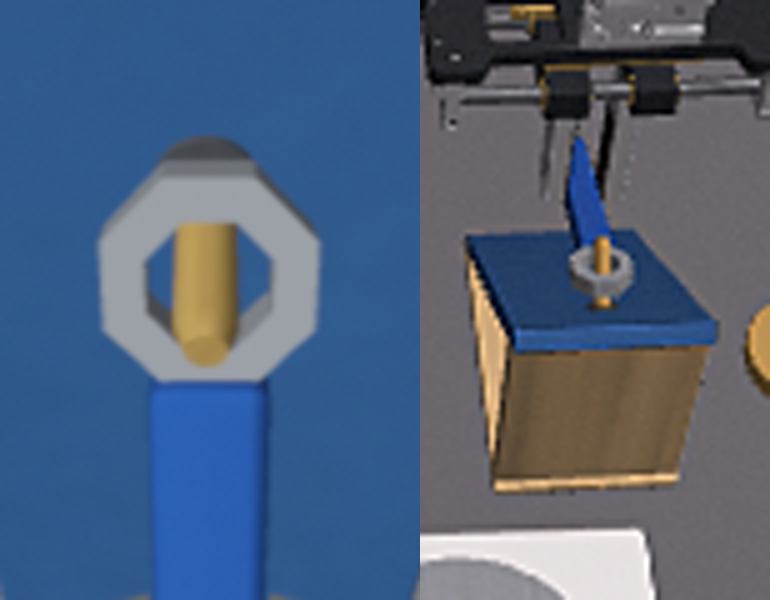

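```bash
python3 -m inch '[{"linear":[0.03,0,-0.05],"twist":0,"gripper":0},{"linear":[0.06,0,-0.1],"twist":0,"gripper":0},{"linear":[0.09,0,-0.14],"twist":0,"gripper":0},{"linear":[0.11,0,-0.18],"twist":0,"gripper":0},{"linear":[0.13,0,-0.22],"twist":0,"gripper":0},{"linear":[0.15,0,-0.26],"twist":0,"gripper":0},{"linear":[0.15,0,-0.26],"twist":0,"gripper":0}]'
python3 - <<'E'
from h import *
s=snap('wrist','w33.png');img=cv2.cvtColor(s['image'],cv2.COLOR_RGB2BGR);o=s['obs'];print(o['tool_pos'],o['ee_rot'],o['wrist_force'])
a=cv2.resize(img[65:215,200:305],None,fx=4,fy=4,interpolation=cv2.INTER_CUBIC)
sc=snap('scene');im=cv2.cvtColor(sc['image'],cv2.COLOR_RGB2BGR);b=cv2.resize(im[170:290,265:335],None,fx=5,fy=5,interpolation=cv2.INTER_CUBIC)
cv2.imwrite('pics/bp5.png',np.hstack([a,b]))
E
```

```text
time: 46.27
tool_pos: [0.6475, 0.1041, 0.116]
ee_rot: [3.141, 0.004, 0.021]
wrist_force: [-2.6, 0.5, 0.1]
width: 0.0177
[0.64749487 0.10409132 0.1159512 ] [3.14146946 0.00401841 0.02131577] [-2.6039356   0.50543739  0.12604415]
```

View pics/bp5.png

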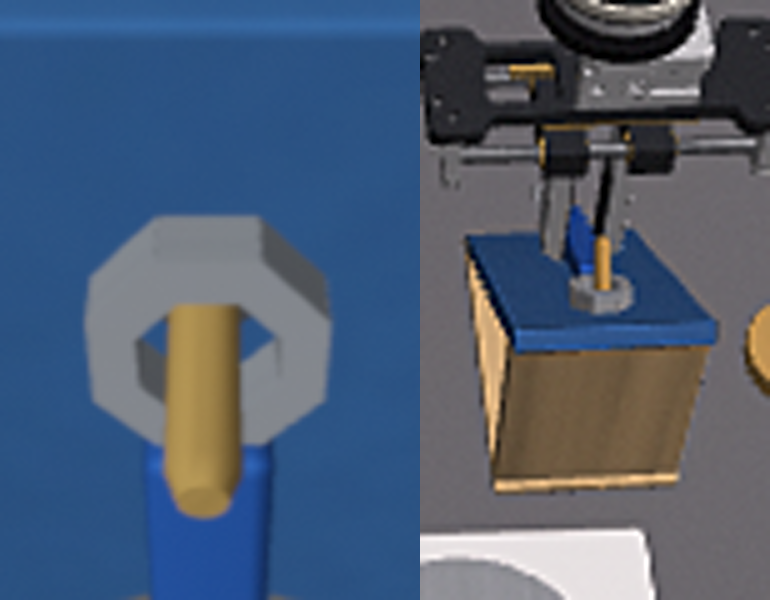

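Releasing, then moving back and up so I can check everything.

```bash
python3 -m inch '[{"linear":[0,0,0],"twist":0,"gripper":0.45},{"linear":[0,0,0],"twist":0,"gripper":0.45},{"linear":[0,0,0],"twist":0,"gripper":0.45},{"linear":[0,0,0],"twist":0,"gripper":0.45},{"linear":[0,0,0],"twist":0,"gripper":0.45},{"linear":[0,0,0.2],"twist":0,"gripper":0.45},{"linear":[0,0,0.5],"twist":0,"gripper":0.45},{"linear":[0,0,0.9],"twist":0,"gripper":0.45},{"linear":[0,0,1],"twist":0,"gripper":0.45}]'
python3 -m inch '[{"linear":[-0.3,-0.8,0.8],"twist":0,"gripper":0.45},{"linear":[-0.3,-0.8,0.8],"twist":0,"gripper":0.45},{"linear":[-0.3,-0.8,0.8],"twist":0,"gripper":0.45},{"linear":[-0.3,-0.8,0.8],"twist":0,"gripper":0.45}]'
python3 -m inch '[{"linear":[-0.3,-0.8,0.2],"twist":0,"gripper":0.45},{"linear":[-0.3,-0.8,0.2],"twist":0,"gripper":0.45},{"linear":[-0.3,-0.8,0.2],"twist":0,"gripper":0.45},{"linear":[-0.3,-0.8,0.2],"twist":0,"gripper":0.45},{"linear":[-0.3,-0.8,0.2],"twist":0,"gripper":0.45}]'
python3 - <<'E'
from h import *
s=snap('wrist','w34.png');o=s['obs'];print(o['tool_pos'],o['wrist_force'])
snap('scene','s34.png')
E
```

```text
time: 47.12
tool_pos: [0.6508, 0.1042, 0.226]
ee_rot: [-3.141, -0.012, 0.021]
wrist_force: [0.8, -0.4, 1.5]
width: 0.0422
time: 47.45
tool_pos: [0.6193, 0.0201, 0.3058]
ee_rot: [3.138, -0.012, 0.016]
wrist_force: [0.7, -0.1, 0.7]
width: 0.0419
time: 47.87
tool_pos: [0.5886, -0.0553, 0.3173]
ee_rot: [-3.14, 0.001, 0.021]
wrist_force: [-0.8, 0.1, -0.4]
width: 0.0422
[ 0.58864262 -0.05532097  0.31727106] [-0.83019801  0.06151924 -0.39529843]
```

View pics/w34.png

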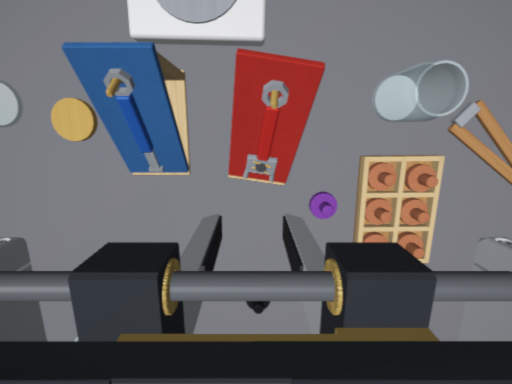

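View pics/s34.png

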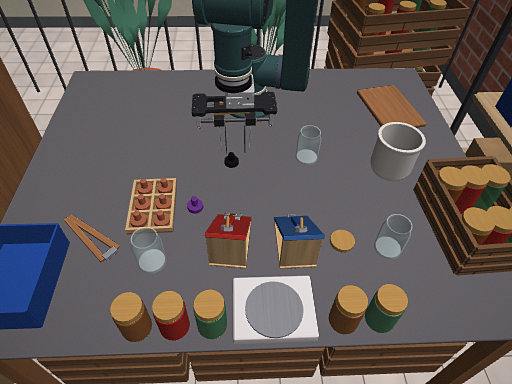

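```bash
python3 -m inch '[{"linear":[-0.5,0,0],"twist":0,"gripper":0.45},{"linear":[-0.5,0,0],"twist":0,"gripper":0.45},{"linear":[-0.5,0,0],"twist":0,"gripper":0.45},{"linear":[-0.5,0,0],"twist":0,"gripper":0.45},{"linear":[-0.5,0,0],"twist":0,"gripper":0.45},{"linear":[-0.5,0,0],"twist":0,"gripper":0.45},{"linear":[-0.5,0,0],"twist":0,"gripper":0.45},{"linear":[-0.5,0,0],"twist":0,"gripper":0.45},{"linear":[-0.5,0,0],"twist":0,"gripper":0.45},{"linear":[-0.5,0,0],"twist":0,"gripper":0.45}]'
python3 - <<'E'
from h import *
s=snap('top','t35.png');c=cloud(s)
yaw=np.radians(1.93)
for w in weights(s,60):
    p=w[0]-[.5167,-.3088]; l=np.array([[np.cos(yaw),np.sin(yaw)],[-np.sin(yaw),np.cos(yaw)]])@p
    if abs(p).max()<.12:
        x,y,ww,h=w[2][:4]; P=c[y:y+h,x:x+ww,2].ravel(); print('local',(l*1000).round(1),'disc z pcts',np.percentile(P,[25,50,75,95]).round(4))
s=snap('wrist');c=cloud(s);hsv=cv2.cvtColor(s['image'],cv2.COLOR_RGB2HSV)
for nm,b,a,k in [('blue',(.711,.1047,.128),1.2,(.8368,.0118,-.4684)),('red',(.7025,-.0818,.1285),-7,(.8303,-.1011,-.4636))]:
    a=np.radians(a);ex=np.array([np.cos(a)*.766,np.sin(a)*.766,.643]);ey=np.array([-np.sin(a),np.cos(a),0]);ez=np.cross(ex,ey)
    q=(c-np.array(b));X,Y,Z=q@ex,q@ey,q@ez
    m=(abs(X)<.03)&(abs(Y)<.022)&(Z>.006)&(Z<.014)&(hsv[...,1]<60)
    print(nm,m.sum(),'ring x',X[m].min(),X[m].max(),'y',Y[m].min(),Y[m].max(),'ztop med',np.median(Z[m]))
im=cv2.cvtColor(s['image'],cv2.COLOR_RGB2BGR);cv2.imwrite('pics/fin.png',im)
top=cv2.imread('pics/t35.png');cv2.imwrite('pics/t35c.png',cv2.resize(top[100:260,130:430],None,fx=2.6,fy=2.6,interpolation=cv2.INTER_CUBIC))
E
```

```text
time: 48.8
tool_pos: [0.5387, -0.056, 0.3181]
ee_rot: [3.142, -0.0, 0.021]
wrist_force: [1.0, 0.4, -0.4]
width: 0.0423
local [64.  30.5] disc z pcts [0.0173 0.0225 0.0262 0.0512]
local [ 61.8 -36. ] disc z pcts [0.0191 0.0223 0.0264 0.0513]
local [ 2.1 30.1] disc z pcts [0.0196 0.0222 0.0257 0.0518]
local [  1.5 -32. ] disc z pcts [0.0177 0.0225 0.0269 0.0498]
local [-61.8  29.8] disc z pcts [0.0184 0.0223 0.0268 0.0503]
local [-62.1 -32.1] disc z pcts [0.018  0.0221 0.0266 0.0515]
blue 391 ring x -0.018815156449475876 0.010212985360437351 y -0.015243241059575356 0.015530719981606678 ztop med 0.010228810252773703
red 402 ring x -0.01964198809218829 0.009294567360406378 y -0.014430038040400326 0.01498593314052896 ztop med 0.010197957238839737
```

View pics/t35c.png

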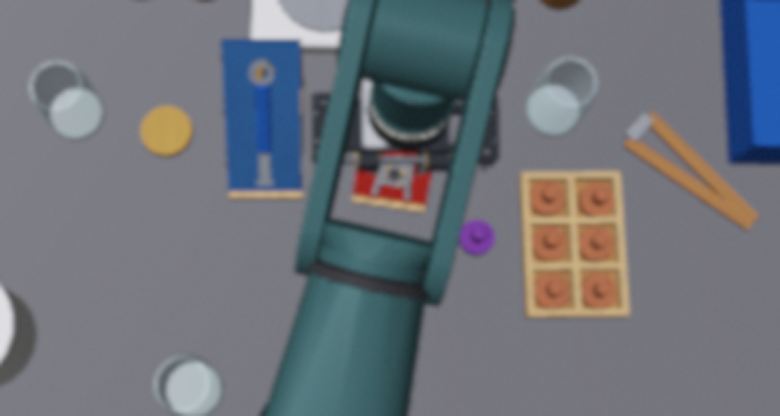

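The final views agree. All six disc tops are at z≈0.022 and the knob tops at about 0.050. The eyes sit about 4 to 5 mm downslope of the peg axes, with their upper faces 10 mm off the boards. The jars, crock, tongs and lid have not moved. Handing in.

```bash
python3 -c "
from bench import robot
print(robot.close_job())"
```

```text
the job is handed in; nothing more can be done
None
```

The job is done and handed in at about 49 s of the 210 s allowed. All six red-brown weights are in pockets of their own, and the lifter and opener hang by their eyes on the blue and red pegs.

**Weights:** I carried each weight by its knob and lowered it into the rack. In the final top view all six disc tops are at z≈0.022, level with the rack walls, and the knobs point up.

**Tools:** I threaded each eye over its peg and let the handle tilt in the grip onto the slope before letting go. Both lie flat on their boards, with the eye centres about 4–5 mm downslope of the peg axis and about 5 mm off the board. The limits are 9 mm and 27 mm.

**Left alone:** the jars, crock, tongs, lid and the black and purple lookalikes show no shift in the pictures; I did not measure this.

**Checks that disagreed:**
- **First weight:** it met the pocket floor about 8 mm early with about 34 N on the wrist, because the grip had closed late and it hung lower in the jaws. I moved it about 3 mm, confirmed by depth that it was seated, and then released it.
- **One pocket position:** the last top view put the weight in pocket (62, −31) about 5 mm off centre in y, more than the pocket allows. I took this as the colour mask picking up the wood, because its height and the earlier view were right.

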